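Book a delivery of boxes in at the craft-room stock terminal

TASK

Book the delivered wooden boxes in at the stock terminal: press its receive key until it latches, stand every box that is there upright on the floor of the wooden tray, and press the read key until it latches. Then point the hand scanner's window squarely at the middle of the tray's sloped label from about a hand's breadth (110 mm) and hold it still there for two seconds, and after it scan the card on the stand in the same way. Lay the scanner back flat and lengthwise in the middle of its cork mat, press the standby key until it latches, never press the issue key, and do not disturb the ribbon reel, the button jar or the tape dispenser.

Things in the scene. Friction and masses are not known exactly. Their poses are not given: they have to be found in the camera images.
- terminal: stock terminal, a fixed grey plastic housing 130 x 230 x 56 mm (x, y, z) with four white latching keys in a row along its y and a small raised black display (its top 102 mm above the table) at its +y end. Counted from the display: standby, receive, read, issue. Origin: centre of its underside; z up, its y axis runs along the row towards the display, keys at y = +34, -2, -38, -74 mm, x = 0. Its place and yaw change from start to start
- key_standby (a joint): how far the standby key (next to the display) is pressed, m: 0 up, about 0.0088 latched down, 0.014 at the firm stop that ends its travel. It starts latched. All four keys: cap 50 x 29 mm (x, y), travel straight down; pushing one right to its stop (about 4 N just before it) lets the latched key pop up, and the pushed key stays latched at about 0.0088 when let go. One key is latched at a time
- key_receive (a joint): the same for the receive key, second from the display
- key_read (a joint): the same for the read key, third from the display
- key_issue (a joint): the same for the issue key, fourth and farthest from the display; must not be pressed
- key_standby_top (a point): centre of the top face of the standby key; 80 mm above the table when up, 71 mm when latched, 66 mm at the stop
- key_receive_top (a point): centre of the top face of the receive key, as above
- key_read_top (a point): centre of the top face of the read key, as above
- key_issue_top (a point): centre of the top face of the issue key, as above
- tray: fixed open wooden tray, outside 150 x 270 x 35 mm (x, y, z), walls and floor 6 mm thick. Origin: centre of its underside, z up; its place and yaw change. On the outside of its +y end stands a board sloping at 45 degrees, 90 mm wide, with the paper label; it reaches 170 mm from the origin in y and 40 mm in height
- label (a point): centre of the paper bar-code label (76 x 40 mm), at (0, 155, 25) mm in the tray's frame. Its z axis is the label's normal, which looks outward along the tray's +y and upward at 45 degrees; its x axis is the tray's x
- stand: fixed aluminium card stand, 90 mm wide (y) and 75 mm high, 70 mm deep (x from -25 to +45 mm). Origin on its underside, z up; its +x side is the upright back plate. On its -x side, which looks to the robot, a board slopes at 45 degrees with the paper card of the storage place
- card (a point): centre of the paper bar-code card (40 x 76 mm), at (-2, 0, 52) mm in the stand's frame. Its z axis is the card's normal, which looks along the stand's -x and upward at 45 degrees; its y axis is the stand's y
- box0: loose pine box with a lid, 84 x 46 x 60 mm (x, y, z), 0.13 to 0.25 kg, standing on the table, lid up. Origin: centre of its underside, z up. Of the three boxes two or three are there (None if absent)
- box1: another box, same as box0
- box2: another box, same as box0
- mat: fixed cork mat, 220 x 80 x 4 mm (x, y, z), the scanner's place. Origin: centre of its underside, x along its length
- scanner: loose hand scanner, 0.2 kg, lying on the mat along the mat's x, head to the mat's +x. Grey handle 36 mm wide (y) and 30 mm high from x = -100 to +30 mm, then a black head 48 mm wide and 40 mm high from x = 30 to 85 mm. Origin: on the flat underside, midway across and within 6 mm of the centre of mass along x; z up, x forward to the head. A good grip is across the handle at the origin
- beam (a point): centre of the scanner's window, at (87, 0, 14) mm in the scanner's frame. Its x axis is the reading beam, which leaves forward and down at 45 degrees, between the scanner's +x and -z; its y axis is the scanner's y
- ribbon_reel: loose bystander, a flat reel 110 mm across and 28 mm high; leave it alone
- button_jar: loose bystander, a glass jar 68 mm across and 100 mm high with a black cap; leave it alone
- tape_dispenser: loose bystander, a green tape dispenser 130 x 55 mm and 77 mm high; leave it alone
Things that resemble listed ones, but are neither listed nor needed, are in the scene too. What is shaped like the box1 but purple or red is not meant.

How it is judged:
By the outcome, as a careful person would: the job done as asked, in the order asked, and still so for the second after the job is handed in, with the robot touching nothing.
Of box0, box1, box2 only 2 to 3 are there at a start; the rules pass over those that are not, and their reading is None.
At some moment in a run one of box0, box1, box2, scanner may be knocked a few centimetres aside while the robot is not near it.
It also fails if it takes over 210 s, if anything falls off the work surface, if the arm or the gripper's body presses on something with over 40 N, if the wrist force passes 120 N, or if a joint passes its speed limit or range.

ROBOT

A 6-joint arm with a two-finger parallel gripper is mounted at the origin on the work surface. World frame = base frame: x ahead of the robot, y to its left, z up, the work surface at z = 0. Lengths are in mm, angles in rad, forces in N, time in s.
With the tool pointing down it reaches from about 350 to 775 mm from the base axis. Payload 7.3 kg.
Tool frame: the origin (TCP) lies between the finger pads; the fingertips stand 14 mm ahead of it and the grasp point (between the pads) lies 5 mm behind it; z points along the fingers, y is the line along which they close (so a half turn about z gives the same grasp; the last joint's range is limited). The gripper opens to 92 mm and grips with 3 to 60 N. Pads are 19 mm wide; open, the fingers measure 130 mm over their backs; the gripper's body (75 mm by 190 mm) begins 47 mm behind the grasp point.
Start: joints at [-0.146, 0.342, 1.524, -0, 1.275, -0.146], TCP at [525.018, 0.02, 240.741] pointing down, gripper open.
Joint ranges: [-2.53, 2.53], [-0.77, 2.02], [0.04, 2.7], [-1, 4.14], [0.28, 2.66], [-3.11, 3.11]. Speed limits (rad/s): [2.57, 2.57, 3.14, 3.14, 3.14, 3.14].

INTERFACE

Orientations are given as [roll, pitch, yaw] about the fixed x, y, z axes, in that order (R = Rz(yaw) Ry(pitch) Rx(roll)).
In Python, from plant import get_obs, cams, close_job gives the robot as it stands. The module is installed in compiled form; this text tells all that it offers.
- The arm moves only by the shell command python3 -m creep 'ROWS'. ROWS is JSON, a list of rows, each an object of numbers: "hand": the opening, from 0 (shut) to 1 (fully open); "tx", "ty", "tz": the shift along the tool's x, y, z in m; "spin": the turn about the tool's z in degrees. In form: [{"hand": .., "tx": .., "ty": .., "tz": .., "spin": ..}, ...]. A call has 1 to 5 rows; each row shifts and turns the commanded pose from where the row before left it, along the tool's axes as they then stand; what a row does not reach is not made up. A row lasts 1/8 s, in which the tool goes at most 62.5 mm and 10.7 degrees, less where a joint would pass 70% of its speed; a pose out of reach is approached as far as the arm can. A call is refused whole if a number of a shift passes 0.0625 or a number of a turn 10.7, either way. A call with a gripper value outside its range is refused whole. The fingers move at their own pace and stop on an object; the grip force is fixed at half the most. Time passes only in rows, so rows that do not move let the fingers close. It gives the time, the measured TCP pose, the force, the opening and the grip force at its end, in the units of the state.
- get_obs(): the state, without advancing time (a new reading comes with each control period).
- cams.capture(name): name is "scene" or "side" or "wrist"; returns a dict with "color" (420x560x3 uint8, red, green, blue), "K" (3x3 intrinsics, pixels), "R" (3x3) and "t" (3): a world point X has camera coordinates R X + t. Camera axes: x right, y down, z forward; pixel columns grow to the right and rows downward; lengths in mm; the calibration is good to about 2 mm. A picture is of the moment at which its call begins. There is no depth.
- close_job(): hands the job in; it is judged then, once.
The state is a dict: "time": time; "joint_positions": joint angles; "dq": joint speeds; "tau": joint torques, N m; "tool_pos": TCP position; "tcp_rot": TCP orientation; "contact_force": force on the tool from outside, world axes, zero at the start; "moment": the same for the moment, N m; "grip_width": finger opening in mm; "finger_force": force on a finger pad.
Only numpy, scipy, OpenCV 4.12 (cv2) and the standard library are available. Lean on these libraries where they do the work, as an engineer would, in place of code of your own. Each camera call takes 0.05 s, during which the arm holds its last target. There are 200 camera calls.

## Working session

There is one attempt and no reset: what is moved stays moved. The work goes in short steps, Python scripts to look and compute and a shell command to move; the robot and the scene stay as the last step left them, time stands still between calls to the robot, and variables do not carry over. Pictures are saved under pics/ and viewed, at most 14 in all, crops included, and the job is handed in when it is done.

```bash
mkdir -p pics
cat > h.py <<'E'
import numpy as np, cv2, json, pickle
from plant import get_obs, cams
def cap(n,tag):
    c=cams.capture(n); cv2.imwrite(f'pics/{tag}.png',c['color'][:,:,::-1]); pickle.dump(c,open(f'pics/{tag}.pkl','wb')); return c
def ld(tag): return pickle.load(open(f'pics/{tag}.pkl','rb'))
def ray(c,uv,z):
    K,R,t=map(np.array,(c['K'],c['R'],c['t'])); o=-R.T@t; d=R.T@np.linalg.inv(K)@np.array([*uv,1.]); return o+d*(z-o[2])/d[2]
def proj(c,X):
    p=(np.array(c['R'])@np.array(X,float).T).T+np.array(c['t']).ravel(); q=(np.array(c['K'])@p.T).T; return q[:,:2]/q[:,2:]
E
python3 - <<'E'
from h import *
print(get_obs())
a=[cap(n,n+'0')['color'] for n in('scene','side','wrist')]
for n in('scene0','side0','wrist0'):
    c=ld(n);print(n,c['K'][0][0],-np.array(c['R']).T@np.array(c['t']),np.array(c['R'])[2])
big=cv2.resize(a[0],(800,600),interpolation=cv2.INTER_CUBIC);cv2.imwrite('pics/scene0b.png',big[:,:,::-1])
big=cv2.resize(a[1],(800,600),interpolation=cv2.INTER_CUBIC);cv2.imwrite('pics/side0b.png',big[:,:,::-1])
E
```

```text
{'time': 0.0, 'joint_positions': array([-1.46023337e-01,  3.42736501e-01,  1.52500265e+00,  1.86128536e-05,
        1.27539925e+00, -1.45986627e-01]), 'dq': array([-0.00102062, -0.00219165, -0.00092445, -0.00096486, -0.00053944,
       -0.00072152]), 'tau': array([ 7.61924657e-04, -4.31245601e+01, -2.44219762e+01,  7.17750052e-02,
        5.59406646e-02, -1.04314388e-04]), 'tool_pos': array([5.24621217e+02, 7.11872617e-02, 2.40042810e+02]), 'tcp_rot': array([-3.14006593e+00, -2.42467250e-04,  1.57075400e+00]), 'contact_force': array([ 0.32927691, -0.38014923, -0.05450166]), 'moment': array([ 0.03397382, -0.01221906,  0.01487147]), 'finger_force': 0.0, 'grip_width': 91.36036969360565}
scene0 467.5397130014212 [1049.91957307  666.24123038 1231.76569478] [-0.36652727 -0.44746046 -0.81574316]
side0 495.8729819958038 [-154.58139899  781.79677699 1208.78119295] [ 0.45501095 -0.48429962 -0.74727432]
wrist0 307.2048256646227 [524.38609136  79.83545669 384.09755125] [-9.03578976e-04 -2.97243283e-01 -9.54801348e-01]
```

View pics/scene0b.png

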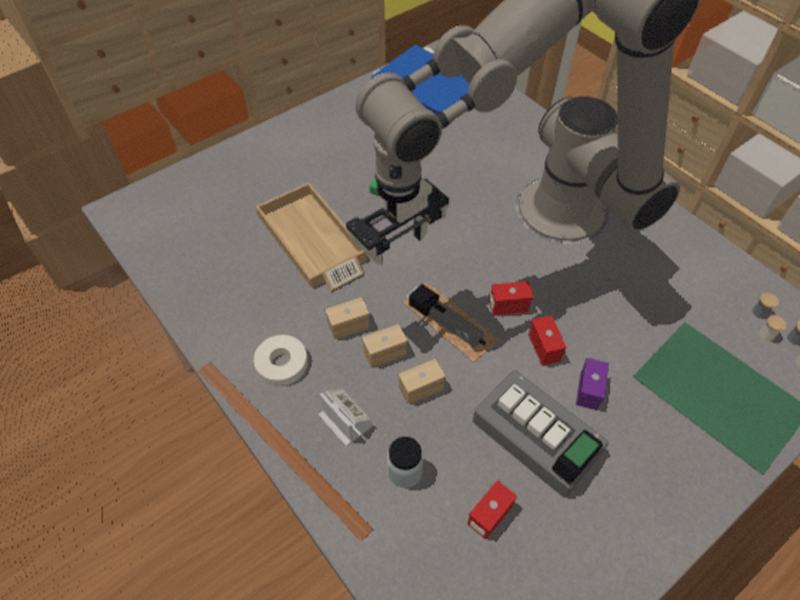

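View pics/side0b.png

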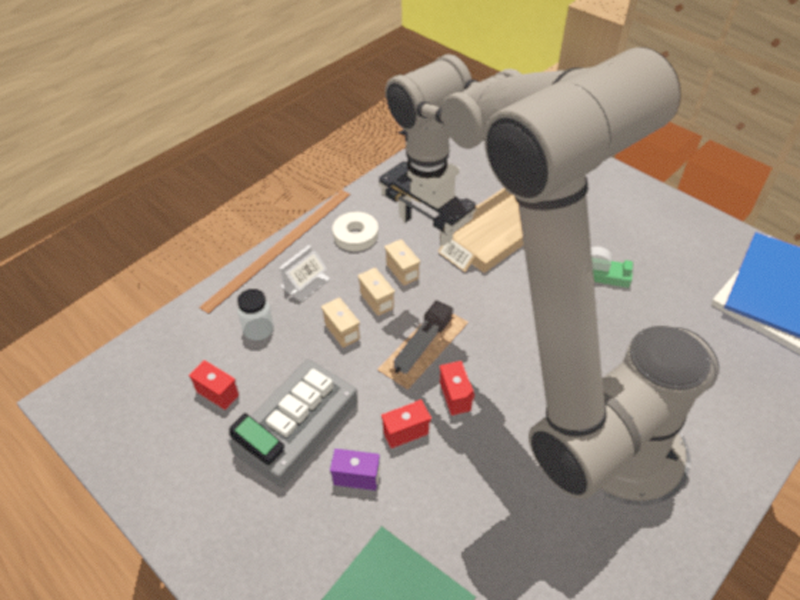

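The scene and side pictures (800x600) show three pine boxes, at scene (347,317), (385,345) and (422,381). The look-alikes are red boxes at (511,298), (547,340), (492,510) and a purple one at (593,383). The terminal is at (540,430) with its display at (578,455), the tray at (310,235), the scanner on its mat at (450,320), and the stand at (347,412). Only the three pine boxes fit the description. I'll confirm that in enlarged crops.

```bash
cat >> h.py <<'E'
def crop(tag,x,y,w,h,s,out):
    im=cv2.imread(f'pics/{tag}.png')[y:y+h,x:x+w]; im=cv2.resize(im,None,fx=s,fy=s,interpolation=cv2.INTER_CUBIC)
    for u in range((x//10+1)*10,x+w,10):
        cv2.line(im,(int((u-x+.5)*s),0),(int((u-x+.5)*s),12 if u%50==0 else 6),(0,0,255),1)
        if u%20==0: cv2.putText(im,str(u),(int((u-x+.5)*s)-12,24),0,.4,(0,0,255),1)
    for v in range((y//10+1)*10,y+h,10):
        cv2.line(im,(0,int((v-y+.5)*s)),(12 if v%50==0 else 6,int((v-y+.5)*s)),(0,0,255),1)
        if v%20==0: cv2.putText(im,str(v),(14,int((v-y+.5)*s)+4),0,.4,(0,0,255),1)
    cv2.imwrite(f'pics/{out}.png',im)
E
python3 - <<'E'
from h import *
crop('scene0',175,122,180,135,4.4,'cA'); crop('scene0',222,215,210,150,3.8,'cB')
E
```

```text
(no output)
```

View pics/cA.png

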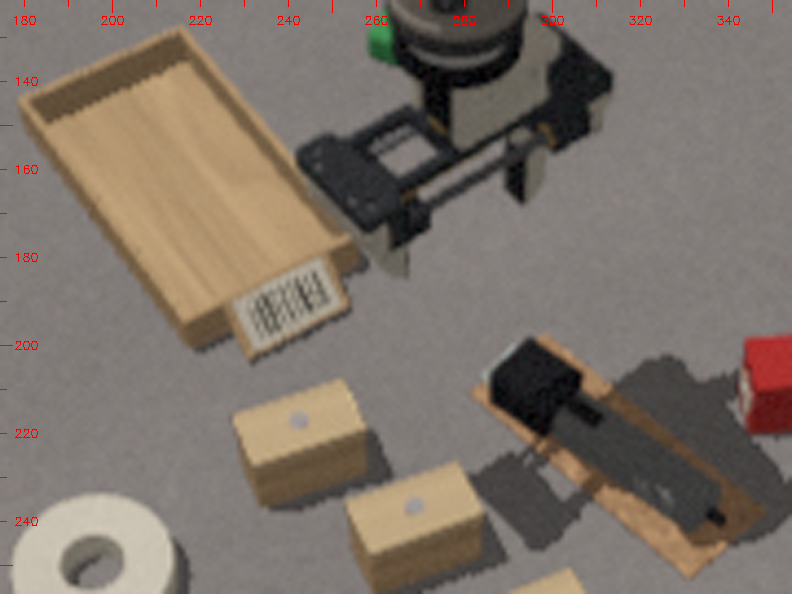

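View pics/cB.png

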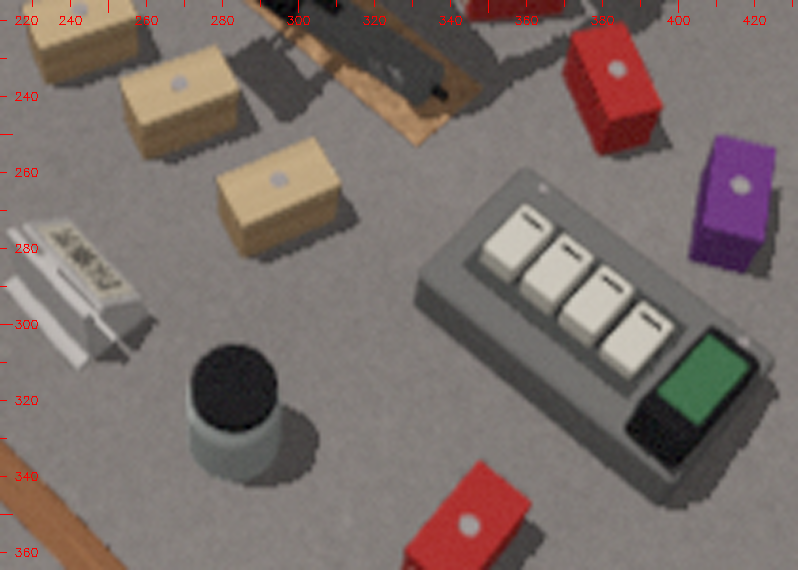

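All three tan pine boxes are confirmed in crops A and B: A(300,440), A(415,525) and B(280,200). The red and purple ones don't fit. The keys at B(518,236), (557,265), (596,297) and (638,335) are issue, read, receive and standby, the last one next to the display. Next I fit poses.

```bash
cat >> h.py <<'E'
from scipy.optimize import least_squares
def tf(p,M): 
    c,s=np.cos(p[2]),np.sin(p[2]); M=np.array(M,float); return np.c_[p[0]+c*M[:,0]-s*M[:,1],p[1]+s*M[:,0]+c*M[:,1],M[:,2]]
def fit(obs,n=8):
    # obs: list of (cam, model pts, pixels)
    best=None
    x0=np.mean([ray(c,np.mean(q,0),np.mean(np.array(M)[:,2])) for c,M,q in obs],0)
    for a in np.arange(n)*2*np.pi/n:
        r=least_squares(lambda p:np.concatenate([(proj(c,tf(p,M))-q).ravel() for c,M,q in obs]),[x0[0],x0[1],a],x_scale=[10,10,.1])
        if best is None or r.cost<best.cost: best=r
    b=best; b.x[2]=(b.x[2]+np.pi)%(2*np.pi)-np.pi
    return b.x, np.sqrt(2*b.cost/(len(b.fun)/2))
E
cat > f0.py <<'E'
from h import *
c=ld('scene0')
A=lambda *q: np.array(q)/4.4+[174.5,121.5]
B=lambda *q: np.array(q)/3.8+[221.5,214.5]
def rect(x,y,z): return [(-x,-y,z),(x,-y,z),(x,y,z),(-x,y,z)]
P={}
P['tray']=fit([(c,[(75,-135,35),(-75,-135,35),(-75,135,35),(75,135,35)],A((20,98),(182,28),(357,237),(183,322)))])
if P['tray'][1]>2.5: P['tray_m']=fit([(c,[(-75,-135,35),(75,-135,35),(75,135,35),(-75,135,35)],A((20,98),(182,28),(357,237),(183,322)))])
M=rect(42,23,60)
P['box0']=fit([(c,M,A((255,465),(366,429),(344,380),(234,416)))])
P['box1']=fit([(c,M,A((373,557),(485,513),(460,463),(348,505)))])
P['box2']=fit([(c,M,B((240,224),(340,184),(316,139),(217,180)))])
T=[(65,-115,56),(-65,-115,56),(-65,115,56),(65,115,56),(0,-74,80),(0,-38,80),(0,-2,80),(0,34,71)]
q=B((527,168),(417,270),(665,480),(773,352),(518,236),(557,265),(596,297),(638,335))
P['term']=fit([(c,T,q)]); T2=np.array(T);T2[:4,0]*=-1
P['term2']=fit([(c,T2,q)])
e=14.1
q=B((40,228),(70,220),(133,292),(100,300))
for s in(1,-1): P['stand%d'%s]=fit([(c,[(-2+e,38*s,52+e),(-2-e,38*s,52-e),(-2-e,-38*s,52-e),(-2+e,-38*s,52+e)],q)])
P['mat']=fit([(c,[(110,-40,4),(110,40,4),(-110,40,4),(-110,-40,4)],A((475,390),(545,335),(765,510),(690,577)))])
P['mat_m']=fit([(c,[(110,40,4),(110,-40,4),(-110,-40,4),(-110,40,4)],A((475,390),(545,335),(765,510),(690,577)))])
if __name__=='__main__':
    for k,(x,r) in P.items(): print(k,x.round(3),round(r,2))
    s=ld('side0'); im=cv2.resize(cv2.imread('pics/side0.png'),(840,630))
    def dr(p,M,col): cv2.polylines(im,[((proj(s,tf(p,M))+.5)*1.5).astype(int)],True,col,1)
    for b in('box0','box1','box2'): dr(P[b][0],M,(255,0,0)); dr(P[b][0],rect(42,23,0),(255,255,0))
    dr(P['term' if P['term'][1]<P['term2'][1] else 'term2'][0],T[:4],(0,0,255))
    dr(P['mat'][0],rect(110,40,4),(0,255,0)); dr(P['tray'][0],rect(75,135,35),(255,0,255))
    for k in('stand1','stand-1'):
        if P[k][1]<2: dr(P[k][0],[(-2+e,38,52+e),(-2-e,38,52-e),(-2-e,-38,52-e),(-2+e,-38,52+e)],(255,0,255))
    im=im[210:540,180:580]; cv2.imwrite('pics/ov.png',cv2.resize(im,None,fx=1.8,fy=1.8))
E
python3 f0.py
```

```text
tray [ 5.53632e+02 -3.07954e+02 -8.30000e-02] 0.52
box0 [632.201 -40.542   2.863] 0.53
box1 [611.924  65.927   2.898] 0.44
box2 [605.891 178.185   2.902] 0.72
term [4.91373e+02 3.99126e+02 2.04000e-01] 29.83
term2 [4.94590e+02 4.00558e+02 1.31000e-01] 1.28
stand1 [754.201 137.615  -3.113] 10.07
stand-1 [7.58005e+02 1.37988e+02 2.70000e-02] 0.57
mat [445.927  84.569  -1.421] 22.08
mat_m [447.452  85.553  -1.475] 0.82
```

View pics/ov.png

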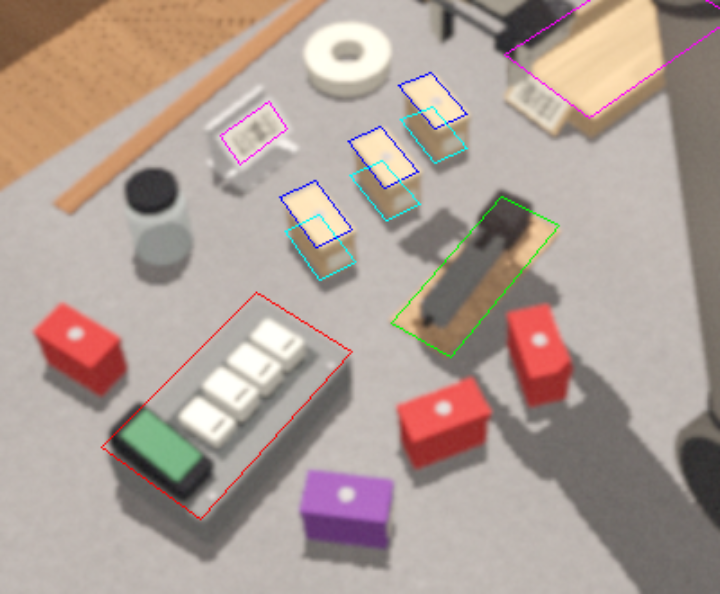

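The overlay fits well: the boxes, terminal, mat and card all agree in the second view. First move: close the hand and go above the receive key at (495, 398.6).

```bash
python3 -m creep '[{"hand":0,"tx":0.03,"ty":-0.003},{"hand":0,"tx":0.04,"ty":-0.003,"spin":-1.5},{"hand":0,"tx":0.04,"ty":-0.003,"spin":-1.5},{"hand":0,"tx":0.04,"ty":-0.003,"spin":-1.5},{"hand":0,"tx":0.04,"ty":-0.003,"spin":-1.5}]'
python3 -m creep '[{"hand":0,"tx":0.04,"ty":-0.002,"spin":-1.5},{"hand":0,"tx":0.04},{"hand":0,"tx":0.04},{"hand":0,"tx":0.03},{"hand":0}]'
```

```text
invalid input at $[0]: expected keys hand, tx, ty, tz, spin
invalid input at $[0]: expected keys hand, tx, ty, tz, spin
```

```bash
python3 -m creep '[{"hand":0,"tx":0.03,"ty":-0.003,"tz":0,"spin":0},{"hand":0,"tx":0.04,"ty":-0.003,"tz":0,"spin":0},{"hand":0,"tx":0.04,"ty":-0.003,"tz":0,"spin":0},{"hand":0,"tx":0.04,"ty":-0.003,"tz":0,"spin":0},{"hand":0,"tx":0.04,"ty":-0.003,"tz":0,"spin":0}]'
python3 -m creep '[{"hand":0,"tx":0.04,"ty":-0.003,"tz":0.02,"spin":0},{"hand":0,"tx":0.04,"ty":-0.003,"tz":0.03,"spin":0},{"hand":0,"tx":0.04,"ty":-0.003,"tz":0.03,"spin":0},{"hand":0,"tx":0.04,"ty":-0.003,"tz":0.03,"spin":0},{"hand":0,"tx":0.04,"ty":-0.003,"tz":0.02,"spin":-7.5}]'
python3 -m creep '[{"hand":0,"tx":0,"ty":0,"tz":0,"spin":0},{"hand":0,"tx":0,"ty":0,"tz":0,"spin":0}]'
```

```text
time: 0.78
tool_pos: [509.7, 191.2, 240.5]
tcp_rot: [-3.141, 0.0, 1.571]
contact_force: [1.2, 0.4, -0.4]
grip_width: 46.4
finger_force: 0.0
time: 1.4
tool_pos: [494.2, 390.9, 108.7]
tcp_rot: [-3.14, 0.001, 1.705]
contact_force: [0.5, 0.6, 1.2]
grip_width: 0.5
finger_force: 0.0
time: 1.65
tool_pos: [495.1, 389.6, 110.7]
tcp_rot: [-3.141, 0.001, 1.701]
contact_force: [-0.4, 0.3, 0.3]
grip_width: 0.6
finger_force: 0.0
```

```bash
python3 -m creep '[{"hand":0,"tx":0.009,"ty":0.001,"tz":0,"spin":0},{"hand":0,"tx":0,"ty":0,"tz":0.01,"spin":0},{"hand":0,"tx":0,"ty":0,"tz":0.01,"spin":0},{"hand":0,"tx":0,"ty":0,"tz":0.006,"spin":0},{"hand":0,"tx":0,"ty":0,"tz":0,"spin":0}]'
python3 -m creep '[{"hand":0,"tx":0,"ty":0,"tz":0.002,"spin":0},{"hand":0,"tx":0,"ty":0,"tz":0,"spin":0}]'
python3 -m creep '[{"hand":0,"tx":0,"ty":0,"tz":0.002,"spin":0},{"hand":0,"tx":0,"ty":0,"tz":0,"spin":0}]'
```

```text
time: 2.28
tool_pos: [495.0, 398.7, 84.3]
tcp_rot: [-3.142, 0.0, 1.701]
contact_force: [0.3, -1.4, 2.9]
grip_width: 0.7
finger_force: 1.2
time: 2.52
tool_pos: [495.0, 398.8, 82.8]
tcp_rot: [3.141, 0.0, 1.702]
contact_force: [1.3, -2.1, 2.2]
grip_width: 0.5
finger_force: 1.4
time: 2.78
tool_pos: [495.0, 398.8, 80.8]
tcp_rot: [3.141, 0.0, 1.702]
contact_force: [0.7, -2.6, 4.6]
grip_width: 0.4
finger_force: 2.1
```

```bash
python3 -m creep '[{"hand":0,"tx":0,"ty":0,"tz":0.001,"spin":0},{"hand":0,"tx":0,"ty":0,"tz":0,"spin":0}]'
python3 -m creep '[{"hand":0,"tx":0,"ty":0,"tz":0.001,"spin":0},{"hand":0,"tx":0,"ty":0,"tz":0,"spin":0}]'
```

```text
time: 3.02
tool_pos: [495.0, 399.0, 80.3]
tcp_rot: [3.141, 0.0, 1.702]
contact_force: [0.0, -4.4, 8.4]
grip_width: 0.5
finger_force: 3.7
time: 3.28
tool_pos: [495.0, 399.0, 80.1]
tcp_rot: [3.141, 0.0, 1.702]
contact_force: [-2.0, -5.3, 13.1]
grip_width: 0.2
finger_force: 6.3
```

Receive reached its stop at 13 N. I lift and turn towards box2, then take pictures to check the keys and the boxes.

```bash
cat >> h.py <<'E'
def go(x,y,z,yawdeg=None):
    o=get_obs(); yaw=o['tcp_rot'][2]; d=np.array([x,y,z])-o['tool_pos']
    sp=0
    if yawdeg is not None:
        sp=-(((yawdeg-np.degrees(yaw))+180)%360-180); yn=np.radians(yawdeg)
    else: yn=yaw
    f=lambda a:(round(d[0]*np.cos(a)+d[1]*np.sin(a),1),round(d[0]*np.sin(a)-d[1]*np.cos(a),1),round(-d[2],1))
    print('t',round(o['time'],1),'now',o['tool_pos'].round(1),'yaw',round(np.degrees(yaw),1),'| spin',round(sp,1),'txyz mm now-axes',f(yaw),'after-spin',f(yn))
E
python3 -m creep '[{"hand":0,"tx":0,"ty":0,"tz":-0.03,"spin":0},{"hand":0,"tx":0,"ty":0,"tz":-0.05,"spin":-8},{"hand":0.5,"tx":0,"ty":0,"tz":-0.05,"spin":-10},{"hand":0.8,"tx":0,"ty":0,"tz":0,"spin":-10},{"hand":0.8,"tx":0,"ty":0,"tz":0,"spin":-10}]'
python3 -m creep '[{"hand":0.8,"tx":0,"ty":0,"tz":0,"spin":-10},{"hand":0.8,"tx":0,"ty":0,"tz":0,"spin":-10},{"hand":0.8,"tx":0,"ty":0,"tz":0,"spin":-10},{"hand":0.8,"tx":0,"ty":0,"tz":0,"spin":0}]'
python3 - <<'E'
from h import *
go(606,178,33,166.3)
cap('scene','s1'); cap('side','d1'); cap('wrist','w1')
crop('side0',150,150,230,240,2.4,'x0'); crop('d1',150,150,230,240,2.4,'x1')
cv2.imwrite('pics/cmp1.png',cv2.imread('pics/x1.png'))
E
```

```text
time: 3.9
tool_pos: [494.3, 399.7, 208.8]
tcp_rot: [3.141, -0.001, 2.371]
contact_force: [-0.7, 0.0, -0.1]
grip_width: 25.9
finger_force: 0.0
time: 4.4
tool_pos: [494.3, 399.4, 207.9]
tcp_rot: [-3.141, -0.001, 2.887]
contact_force: [0.5, -0.4, 0.6]
grip_width: 65.7
finger_force: 0.0
t 4.4 now [494.3 399.4 207.9] yaw 165.4 | spin -0.9 txyz mm now-axes (np.float64(-163.8), np.float64(-186.2), np.float64(174.9)) after-spin (np.float64(-161.0), np.float64(-188.7), np.float64(174.9))
```

View pics/cmp1.png

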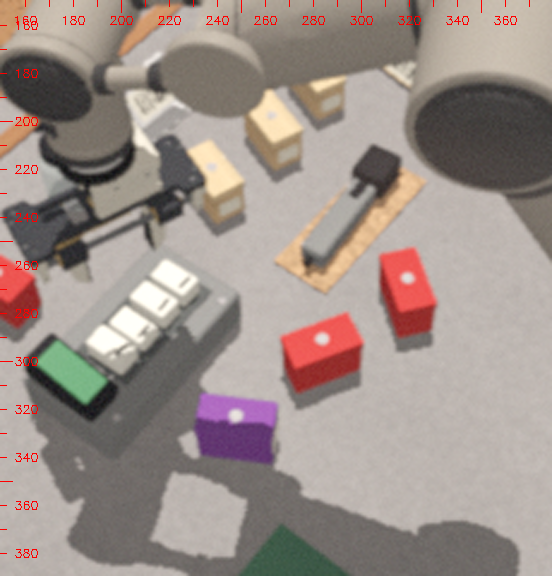

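The side crop shows standby popped up, at crop (115,345), receive low, at (133,328), and the boxes in place. Moving to box2.

```bash
python3 -m creep '[{"hand":0.8,"tx":-0.032,"ty":-0.038,"tz":0,"spin":-0.9},{"hand":0.8,"tx":-0.032,"ty":-0.038,"tz":0.01,"spin":0},{"hand":0.8,"tx":-0.032,"ty":-0.038,"tz":0.03,"spin":0},{"hand":0.8,"tx":-0.032,"ty":-0.038,"tz":0.03,"spin":0},{"hand":0.8,"tx":-0.033,"ty":-0.037,"tz":0.01,"spin":0}]'
python3 -m creep '[{"hand":0.8,"tx":0,"ty":0,"tz":0,"spin":0},{"hand":0.8,"tx":0,"ty":0,"tz":0,"spin":0}]'
python3 - <<'E'
from h import *
go(606,178,33,166.3)
c=cap('wrist','w2'); im=cv2.imread('pics/w2.png')
from f0 import P,rect
for b in('box2','box1','box0'): 
    for z in(60,0): cv2.polylines(im,[(proj(c,tf(P[b][0],rect(42,23,z)))+.5).astype(int)],True,(255,0,0),1)
cv2.imwrite('pics/w2o.png',cv2.resize(im,None,fx=1.25,fy=1.25))
E
```

```text
time: 5.18
tool_pos: [605.6, 175.6, 126.6]
tcp_rot: [-3.141, -0.003, 2.902]
contact_force: [0.2, 0.2, 0.1]
grip_width: 73.7
finger_force: 0.0
time: 5.42
tool_pos: [606.1, 177.5, 128.8]
tcp_rot: [3.141, -0.0, 2.902]
contact_force: [-0.1, 0.0, -0.6]
grip_width: 73.6
finger_force: 0.0
t 5.4 now [606.1 177.5 128.8] yaw 166.3 | spin -0.0 txyz mm now-axes (np.float64(0.2), np.float64(0.5), np.float64(95.8)) after-spin (np.float64(0.2), np.float64(0.5), np.float64(95.8))
```

View pics/w2o.png

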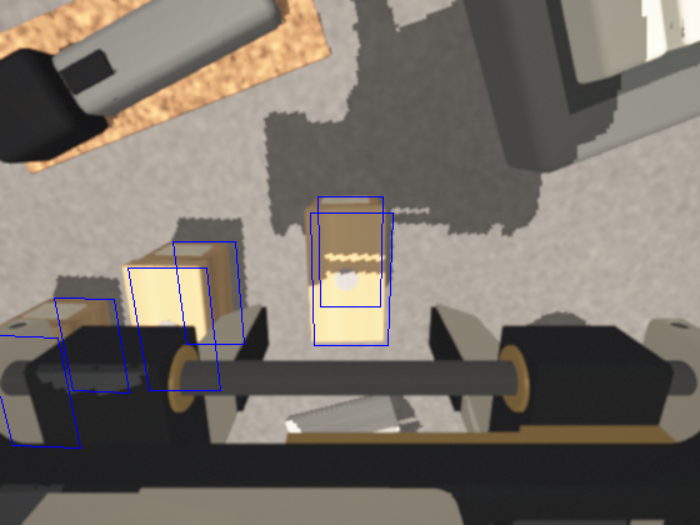

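The wrist overlay matches box2 within about 3 mm (the far part of its top lies in shadow), so I descend and grip.

```bash
python3 -m creep '[{"hand":0.8,"tx":0,"ty":0,"tz":0.024,"spin":0},{"hand":0.8,"tx":0,"ty":0,"tz":0.024,"spin":0},{"hand":0.8,"tx":0,"ty":0,"tz":0.024,"spin":0},{"hand":0.8,"tx":0,"ty":0,"tz":0.022,"spin":0},{"hand":0.8,"tx":0,"ty":0,"tz":0,"spin":0}]'
python3 -m creep '[{"hand":0.4,"tx":0,"ty":0,"tz":0,"spin":0},{"hand":0.3,"tx":0,"ty":0,"tz":0,"spin":0},{"hand":0.3,"tx":0,"ty":0,"tz":0,"spin":0},{"hand":0.3,"tx":0,"ty":0,"tz":0,"spin":0}]'
```

```text
time: 6.1
tool_pos: [604.7, 178.5, 33.6]
tcp_rot: [-3.141, -0.003, 2.906]
contact_force: [-0.4, 1.0, 0.8]
grip_width: 73.5
finger_force: 0.0
time: 6.6
tool_pos: [606.6, 177.2, 35.6]
tcp_rot: [3.141, 0.001, 2.904]
contact_force: [-1.0, -0.1, 3.7]
grip_width: 45.7
finger_force: 29.9
```

```bash
python3 -m creep '[{"hand":0.3,"tx":0,"ty":0,"tz":-0.03,"spin":0},{"hand":0.3,"tx":0,"ty":0,"tz":-0.045,"spin":0},{"hand":0.3,"tx":0,"ty":0,"tz":-0.045,"spin":0},{"hand":0.3,"tx":0,"ty":0,"tz":-0.03,"spin":0},{"hand":0.3,"tx":0,"ty":0,"tz":0,"spin":0}]'
python3 - <<'E'
from h import *
go(547.3,-383.7,60,175.25)
E
```

```text
time: 7.22
tool_pos: [607.3, 177.3, 187.2]
tcp_rot: [3.14, 0.005, 2.904]
contact_force: [0.0, -0.6, -2.0]
grip_width: 45.9
finger_force: 29.9
t 7.2 now [607.3 177.3 187.2] yaw 166.4 | spin -8.9 txyz mm now-axes (np.float64(-73.6), np.float64(-559.4), np.float64(127.2)) after-spin (np.float64(13.4), np.float64(-564.1), np.float64(127.2))
```

```bash
python3 -m creep '[{"hand":0.3,"tx":0.003,"ty":-0.03,"tz":-0.02,"spin":-8.9},{"hand":0.3,"tx":0.002,"ty":-0.045,"tz":0,"spin":0},{"hand":0.3,"tx":0.002,"ty":-0.045,"tz":0,"spin":0},{"hand":0.3,"tx":0.002,"ty":-0.045,"tz":0,"spin":0},{"hand":0.3,"tx":0,"ty":-0.045,"tz":0,"spin":0}]'
python3 -m creep '[{"hand":0.3,"tx":0,"ty":-0.045,"tz":0,"spin":0},{"hand":0.3,"tx":0,"ty":-0.045,"tz":0,"spin":0},{"hand":0.3,"tx":0,"ty":-0.045,"tz":0,"spin":0},{"hand":0.3,"tx":0,"ty":-0.045,"tz":0,"spin":0},{"hand":0.3,"tx":0,"ty":-0.045,"tz":0,"spin":0}]'
python3 -m creep '[{"hand":0.3,"tx":0,"ty":-0.045,"tz":0,"spin":0},{"hand":0.3,"tx":0,"ty":-0.045,"tz":0,"spin":0},{"hand":0.3,"tx":0,"ty":-0.03,"tz":0,"spin":0},{"hand":0.3,"tx":0,"ty":0,"tz":0,"spin":0},{"hand":0.3,"tx":0,"ty":0,"tz":0,"spin":0}]'
python3 - <<'E'
from h import *
from f0 import P,rect
go(547.3,-383.7,41.6,175.25)
ims=[]
for n in('scene','side'):
    c=cap(n,n+'3'); im=cv2.imread(f'pics/{n}3.png')
    p=P['tray'][0]
    for r in (rect(75,135,35),rect(69,129,35),rect(69,129,6)): cv2.polylines(im,[((proj(c,tf(p,r))+.5)*8).astype(int)],True,(255,0,0),1,shift=3)
    e=14.14
    cv2.polylines(im,[((proj(c,tf(p,[(38,155-e,25+e),(-38,155-e,25+e),(-38,155+e,25-e),(38,155+e,25-e)]))+.5)*8).astype(int)],True,(255,0,255),1,shift=3)
    m=proj(c,tf(p,[(0,0,20)]))[0].astype(int); x0,y0=np.maximum(m-[65,70],0)
    ims.append(cv2.resize(im[y0:y0+140,x0:x0+130],(400,430),interpolation=cv2.INTER_CUBIC))
cv2.imwrite('pics/t3.png',np.hstack(ims))
E
```

```text
time: 7.85
tool_pos: [574.2, -31.4, 202.5]
tcp_rot: [3.141, -0.003, 3.06]
contact_force: [0.2, -0.7, -1.3]
grip_width: 45.8
finger_force: 29.9
time: 8.48
tool_pos: [556.0, -255.5, 202.3]
tcp_rot: [3.14, -0.003, 3.059]
contact_force: [0.5, -0.4, -1.7]
grip_width: 46.2
finger_force: 29.9
time: 9.1
tool_pos: [546.8, -373.1, 202.9]
tcp_rot: [3.139, -0.002, 3.06]
contact_force: [0.8, -0.4, -1.4]
grip_width: 46.1
finger_force: 29.9
t 9.1 now [ 546.8 -373.1  202.9] yaw 175.3 | spin 0.0 txyz mm now-axes (np.float64(-1.4), np.float64(-10.5), np.float64(161.3)) after-spin (np.float64(-1.4), np.float64(-10.5), np.float64(161.3))
```

View pics/t3.png

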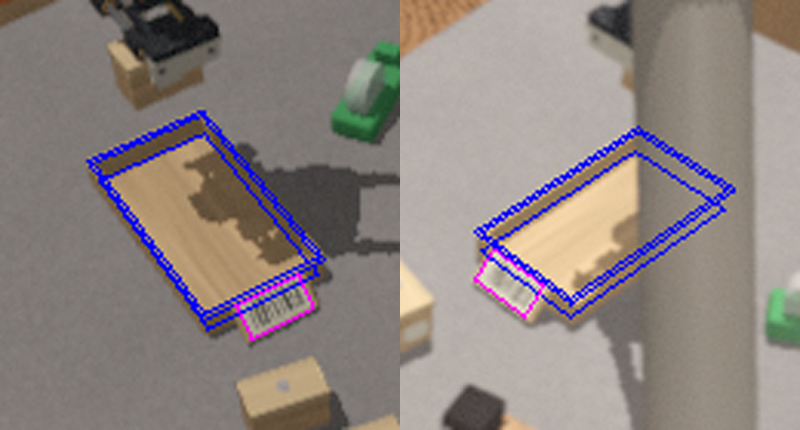

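The tray and label overlays match in both views, with the rim near scene crop (92,160)–(210,325) and the label at (277,308). Lowering the box.

```bash
python3 -m creep '[{"hand":0.3,"tx":-0.001,"ty":-0.0105,"tz":0.03,"spin":0},{"hand":0.3,"tx":0,"ty":0,"tz":0.045,"spin":0},{"hand":0.3,"tx":0,"ty":0,"tz":0.04,"spin":0},{"hand":0.3,"tx":0,"ty":0,"tz":0.02,"spin":0},{"hand":0.3,"tx":0,"ty":0,"tz":0,"spin":0}]'
python3 -m creep '[{"hand":0.3,"tx":0,"ty":0,"tz":0.012,"spin":0},{"hand":0.3,"tx":0,"ty":0,"tz":0.010,"spin":0},{"hand":0.3,"tx":0,"ty":0,"tz":0.002,"spin":0},{"hand":0.3,"tx":0,"ty":0,"tz":0,"spin":0}]'
```

```text
time: 9.82
tool_pos: [546.8, -382.8, 67.9]
tcp_rot: [3.139, -0.003, 3.061]
contact_force: [-0.6, -0.3, -1.0]
grip_width: 46.2
finger_force: 29.9
time: 10.32
tool_pos: [547.4, -384.6, 45.8]
tcp_rot: [-3.142, 0.0, 3.059]
contact_force: [-0.0, -0.2, -0.9]
grip_width: 45.6
finger_force: 29.9
```

```bash
python3 -m creep '[{"hand":0.3,"tx":0,"ty":0,"tz":0.002,"spin":0},{"hand":0.3,"tx":0,"ty":0,"tz":0,"spin":0}]'
python3 -m creep '[{"hand":0.3,"tx":0,"ty":0,"tz":0.002,"spin":0},{"hand":0.3,"tx":0,"ty":0,"tz":0,"spin":0}]'
```

```text
time: 10.58
tool_pos: [547.4, -384.6, 43.8]
tcp_rot: [-3.141, 0.0, 3.059]
contact_force: [-0.2, -0.4, -1.8]
grip_width: 46.0
finger_force: 29.9
time: 10.82
tool_pos: [547.4, -384.6, 41.7]
tcp_rot: [-3.142, 0.0, 3.06]
contact_force: [0.7, -0.3, -2.1]
grip_width: 45.8
finger_force: 29.9
```

```bash
python3 -m creep '[{"hand":0.3,"tx":0,"ty":0,"tz":0.001,"spin":0},{"hand":0.62,"tx":0,"ty":0,"tz":0,"spin":0},{"hand":0.62,"tx":0,"ty":0,"tz":0,"spin":0},{"hand":0.62,"tx":0,"ty":0,"tz":0,"spin":0}]'
python3 -m creep '[{"hand":0.62,"tx":0,"ty":0,"tz":-0.02,"spin":0},{"hand":0.62,"tx":0,"ty":0,"tz":-0.04,"spin":0},{"hand":0.62,"tx":0,"ty":0,"tz":-0.04,"spin":0},{"hand":0.8,"tx":0,"ty":0,"tz":-0.02,"spin":0},{"hand":0.8,"tx":0,"ty":0,"tz":0,"spin":0}]'
python3 - <<'E'
from h import *
go(612,66,128,166)
E
```

```text
time: 11.32
tool_pos: [547.4, -384.6, 40.7]
tcp_rot: [-3.142, 0.0, 3.06]
contact_force: [0.5, 0.2, 0.2]
grip_width: 56.6
finger_force: 0.0
time: 11.95
tool_pos: [548.3, -385.3, 164.2]
tcp_rot: [-3.138, 0.005, 3.06]
contact_force: [0.1, -0.8, -0.4]
grip_width: 71.5
finger_force: 0.0
t 11.9 now [ 548.3 -385.3  164.2] yaw 175.3 | spin 9.3 txyz mm now-axes (np.float64(-26.5), np.float64(455.0), np.float64(36.2)) after-spin (np.float64(47.4), np.float64(453.4), np.float64(36.2))
```

Now to box1. I take pictures on the way, once clear, to check for knocks.

```bash
python3 -m creep '[{"hand":0.8,"tx":0,"ty":0.035,"tz":0,"spin":0},{"hand":0.8,"tx":0,"ty":0.045,"tz":0,"spin":0},{"hand":0.8,"tx":0,"ty":0.045,"tz":0,"spin":0},{"hand":0.8,"tx":0,"ty":0.045,"tz":0,"spin":0},{"hand":0.8,"tx":-0.005,"ty":0.045,"tz":0,"spin":0}]'
python3 -m creep '[{"hand":0.8,"tx":-0.005,"ty":0.045,"tz":0,"spin":0},{"hand":0.8,"tx":-0.005,"ty":0.045,"tz":0,"spin":0},{"hand":0.8,"tx":-0.005,"ty":0.045,"tz":0,"spin":0},{"hand":0.8,"tx":-0.006,"ty":0.045,"tz":0,"spin":0},{"hand":0.8,"tx":0,"ty":0.03,"tz":0,"spin":0}]'
python3 -m creep '[{"hand":0.8,"tx":0,"ty":0.03,"tz":0.01,"spin":9.3},{"hand":0.8,"tx":0,"ty":0,"tz":0,"spin":0},{"hand":0.8,"tx":0,"ty":0,"tz":0,"spin":0}]'
python3 - <<'E'
from h import *
go(612,66,33,166)
from f0 import P,rect
ims=[]
for n in('wrist','side'):
    c=cap(n,n+'4'); im=cv2.imread(f'pics/{n}4.png')
    for b in('box1','box0'):
        for z in(60,0): cv2.polylines(im,[((proj(c,tf(P[b][0],rect(42,23,z)))+.5)*8).astype(int)],True,(255,0,0),1,shift=3)
    cv2.polylines(im,[((proj(c,tf(P['tray'][0],rect(69,129,6)))+.5)*8).astype(int)],True,(255,0,0),1,shift=3)
    if n=='side': im=cv2.resize(im[120:300,180:420],(560,420))
    ims.append(cv2.resize(im,(400,300),interpolation=cv2.INTER_AREA) if n=='wrist' else im)
cv2.imwrite('pics/t4.png',np.vstack([np.pad(ims[0],((0,0),(0,160),(0,0))),ims[1]])[:600] if 0 else np.hstack([ims[0],cv2.resize(ims[1],(400,300))]))
E
```

```text
time: 12.58
tool_pos: [569.3, -169.1, 159.9]
tcp_rot: [3.141, -0.002, 3.059]
contact_force: [-0.0, -0.4, -0.5]
grip_width: 73.4
finger_force: 0.0
time: 13.2
tool_pos: [607.8, 39.0, 159.8]
tcp_rot: [3.141, -0.001, 3.061]
contact_force: [0.1, -0.1, -0.8]
grip_width: 73.1
finger_force: 0.0
time: 13.58
tool_pos: [610.3, 66.3, 150.3]
tcp_rot: [-3.141, -0.001, 2.899]
contact_force: [1.0, -0.3, 0.8]
grip_width: 73.2
finger_force: 0.0
t 13.6 now [610.3  66.3 150.3] yaw 166.1 | spin 0.1 txyz mm now-axes (np.float64(-1.7), np.float64(0.1), np.float64(117.3)) after-spin (np.float64(-1.7), np.float64(0.2), np.float64(117.3))
```

View pics/t4.png

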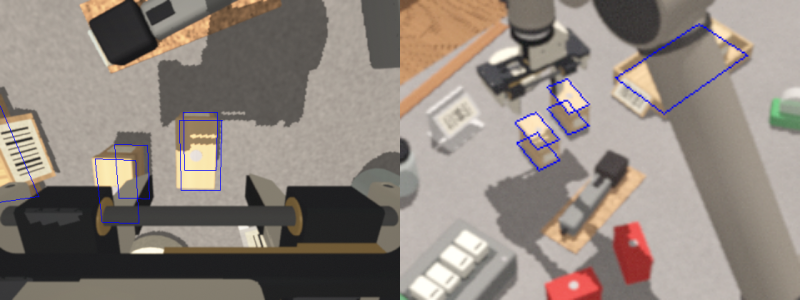

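Box1 and box0 match in both views and neither has moved. Descend and grip.

```bash
python3 -m creep '[{"hand":0.8,"tx":-0.0015,"ty":0,"tz":0.03,"spin":0},{"hand":0.8,"tx":0,"ty":0,"tz":0.03,"spin":0},{"hand":0.8,"tx":0,"ty":0,"tz":0.03,"spin":0},{"hand":0.8,"tx":0,"ty":0,"tz":0.025,"spin":0},{"hand":0.8,"tx":0,"ty":0,"tz":0,"spin":0}]'
python3 -m creep '[{"hand":0.4,"tx":0,"ty":0,"tz":0,"spin":0},{"hand":0.3,"tx":0,"ty":0,"tz":0,"spin":0},{"hand":0.3,"tx":0,"ty":0,"tz":0,"spin":0},{"hand":0.3,"tx":0,"ty":0,"tz":0,"spin":0}]'
python3 -m creep '[{"hand":0.3,"tx":0,"ty":0,"tz":-0.03,"spin":0},{"hand":0.3,"tx":0,"ty":0,"tz":-0.045,"spin":0},{"hand":0.3,"tx":0,"ty":0,"tz":-0.045,"spin":0},{"hand":0.3,"tx":0,"ty":0,"tz":-0.03,"spin":-9.2},{"hand":0.3,"tx":0,"ty":0,"tz":0,"spin":0}]'
python3 - <<'E'
from h import *
go(553.6,-308,41,175.25)
E
```

```text
time: 14.3
tool_pos: [610.8, 65.4, 34.1]
tcp_rot: [-3.141, -0.004, 2.897]
contact_force: [-0.2, -0.0, -1.2]
grip_width: 73.4
finger_force: 0.0
time: 14.8
tool_pos: [612.6, 66.1, 36.8]
tcp_rot: [-3.142, 0.002, 2.897]
contact_force: [-0.8, -2.3, 6.1]
grip_width: 46.1
finger_force: 30.0
time: 15.42
tool_pos: [613.0, 66.7, 187.8]
tcp_rot: [3.141, 0.005, 3.057]
contact_force: [-0.3, 0.0, -2.9]
grip_width: 45.9
finger_force: 30.0
t 15.4 now [613.   66.7 187.8] yaw 175.1 | spin -0.1 txyz mm now-axes (np.float64(27.5), np.float64(-378.3), np.float64(146.8)) after-spin (np.float64(28.2), np.float64(-378.3), np.float64(146.8))
```

```bash
python3 -m creep '[{"hand":0.3,"tx":0.004,"ty":-0.04,"tz":0,"spin":0},{"hand":0.3,"tx":0.004,"ty":-0.045,"tz":0,"spin":0},{"hand":0.3,"tx":0.004,"ty":-0.045,"tz":0,"spin":0},{"hand":0.3,"tx":0.004,"ty":-0.045,"tz":0,"spin":0},{"hand":0.3,"tx":0.004,"ty":-0.045,"tz":0,"spin":0}]'
python3 -m creep '[{"hand":0.3,"tx":0.004,"ty":-0.045,"tz":0,"spin":0},{"hand":0.3,"tx":0.003,"ty":-0.045,"tz":0,"spin":0},{"hand":0.3,"tx":0,"ty":-0.045,"tz":0,"spin":0},{"hand":0.3,"tx":0,"ty":-0.023,"tz":0.02,"spin":0},{"hand":0.3,"tx":0,"ty":0,"tz":0.02,"spin":0}]'
python3 -m creep '[{"hand":0.3,"tx":0,"ty":0,"tz":0,"spin":0},{"hand":0.3,"tx":0,"ty":0,"tz":0,"spin":0}]'
python3 - <<'E'
from h import *
go(553.6,-308,41,175.25)
E
```

```text
time: 16.05
tool_pos: [572.3, -152.0, 183.1]
tcp_rot: [3.14, -0.004, 3.054]
contact_force: [0.7, -0.1, -2.0]
grip_width: 46.0
finger_force: 30.0
time: 16.68
tool_pos: [552.3, -308.8, 142.1]
tcp_rot: [3.14, -0.003, 3.053]
contact_force: [0.3, 0.9, -2.8]
grip_width: 45.7
finger_force: 30.0
time: 16.92
tool_pos: [553.6, -307.1, 145.1]
tcp_rot: [3.141, -0.001, 3.058]
contact_force: [-0.4, -0.2, -1.9]
grip_width: 45.9
finger_force: 30.0
t 16.9 now [ 553.6 -307.1  145.1] yaw 175.2 | spin -0.0 txyz mm now-axes (np.float64(-0.0), np.float64(-0.9), np.float64(104.1)) after-spin (np.float64(-0.0), np.float64(-0.9), np.float64(104.1))
```

```bash
python3 -m creep '[{"hand":0.3,"tx":0,"ty":-0.001,"tz":0.03,"spin":0},{"hand":0.3,"tx":0,"ty":0,"tz":0.035,"spin":0},{"hand":0.3,"tx":0,"ty":0,"tz":0.025,"spin":0},{"hand":0.3,"tx":0,"ty":0,"tz":0.01,"spin":0},{"hand":0.3,"tx":0,"ty":0,"tz":0,"spin":0}]'
python3 -m creep '[{"hand":0.3,"tx":0,"ty":0,"tz":0.001,"spin":0},{"hand":0.3,"tx":0,"ty":0,"tz":0,"spin":0}]'
python3 -m creep '[{"hand":0.3,"tx":0,"ty":0,"tz":0.0015,"spin":0},{"hand":0.3,"tx":0,"ty":0,"tz":0,"spin":0}]'
```

```text
time: 17.55
tool_pos: [553.7, -308.8, 46.0]
tcp_rot: [-3.142, 0.0, 3.058]
contact_force: [1.1, -0.4, -2.1]
grip_width: 45.8
finger_force: 30.0
time: 17.8
tool_pos: [553.9, -309.4, 45.9]
tcp_rot: [-3.141, 0.002, 3.058]
contact_force: [-0.1, 0.6, -1.8]
grip_width: 45.8
finger_force: 30.0
time: 18.05
tool_pos: [553.4, -309.0, 43.4]
tcp_rot: [-3.142, 0.0, 3.058]
contact_force: [-0.7, 0.6, -1.0]
grip_width: 45.7
finger_force: 30.0
```

```bash
python3 -m creep '[{"hand":0.3,"tx":0,"ty":0,"tz":0.002,"spin":0},{"hand":0.3,"tx":0,"ty":0,"tz":0,"spin":0},{"hand":0.62,"tx":0,"ty":0,"tz":0,"spin":0},{"hand":0.62,"tx":0,"ty":0,"tz":0,"spin":0},{"hand":0.62,"tx":0,"ty":0,"tz":0,"spin":0}]'
python3 -m creep '[{"hand":0.62,"tx":0,"ty":0,"tz":-0.02,"spin":0},{"hand":0.62,"tx":0,"ty":0,"tz":-0.04,"spin":0},{"hand":0.62,"tx":0,"ty":0,"tz":-0.04,"spin":0},{"hand":0.8,"tx":0,"ty":0,"tz":-0.02,"spin":0},{"hand":0.8,"tx":0,"ty":0,"tz":0,"spin":0}]'
python3 - <<'E'
from h import *
go(632,-40.5,150,164)
E
```

```text
time: 18.68
tool_pos: [553.4, -309.0, 41.1]
tcp_rot: [3.142, 0.0, 3.058]
contact_force: [-0.1, -0.3, -0.4]
grip_width: 57.0
finger_force: 0.0
time: 19.3
tool_pos: [554.1, -309.5, 162.9]
tcp_rot: [-3.14, 0.003, 3.058]
contact_force: [-0.1, 0.3, -0.2]
grip_width: 70.7
finger_force: 0.0
t 19.3 now [ 554.1 -309.5  162.9] yaw 175.2 | spin 11.2 txyz mm now-axes (np.float64(-55.1), np.float64(274.6), np.float64(12.9)) after-spin (np.float64(-0.7), np.float64(280.1), np.float64(12.9))
```

```bash
python3 -m creep '[{"hand":0.8,"tx":0,"ty":0,"tz":0,"spin":5.6},{"hand":0.8,"tx":0,"ty":0.02,"tz":0,"spin":5.6},{"hand":0.8,"tx":0,"ty":0.045,"tz":0,"spin":0},{"hand":0.8,"tx":0,"ty":0.045,"tz":0,"spin":0},{"hand":0.8,"tx":0,"ty":0.045,"tz":0,"spin":0}]'
python3 -m creep '[{"hand":0.8,"tx":0,"ty":0.045,"tz":0,"spin":0},{"hand":0.8,"tx":0,"ty":0.045,"tz":0,"spin":0},{"hand":0.8,"tx":0,"ty":0.035,"tz":0.01,"spin":0},{"hand":0.8,"tx":0,"ty":0,"tz":0,"spin":0},{"hand":0.8,"tx":0,"ty":0,"tz":0,"spin":0}]'
python3 - <<'E'
from h import *
go(632.2,-40.5,33,164)
from f0 import P,rect
c=cap('wrist','w5'); old=ld('wrist4')['color']
im=c['color'].astype(int); q=proj(c,tf(P['box0'][0],rect(42,23,60)))
m=np.zeros(im.shape[:2],np.uint8); cv2.fillPoly(m,[q.astype(int)],1)
hsv=cv2.cvtColor(c['color'],cv2.COLOR_RGB2HSV); wood=((hsv[:,:,1]>55)&(hsv[:,:,0]<30)).astype(np.uint8)
n,l,s,ce=cv2.connectedComponentsWithStats(wood)
print(q.round(), wood[m>0].mean()); 
for i in range(1,n):
    if s[i][4]>800: print(s[i],ce[i].round())
print(proj(c,tf(P['box0'][0],rect(42,23,0))).round())
E
```

```text
time: 19.92
tool_pos: [593.8, -158.1, 159.3]
tcp_rot: [3.141, -0.003, 2.862]
contact_force: [0.6, 0.1, 0.5]
grip_width: 73.8
finger_force: 0.0
time: 20.55
tool_pos: [628.2, -39.8, 150.1]
tcp_rot: [-3.141, -0.002, 2.863]
contact_force: [0.2, 0.2, -0.9]
grip_width: 73.2
finger_force: 0.0
t 20.6 now [628.2 -39.8 150.1] yaw 164.0 | spin 0.0 txyz mm now-axes (np.float64(-4.1), np.float64(0.5), np.float64(117.1)) after-spin (np.float64(-4.1), np.float64(0.5), np.float64(117.1))
[[307. 268.]
 [310. 170.]
 [251. 170.]
 [253. 268.]] 0.8620689655172413
[ 238    0  136   51 1604] [297.  22.]
[    0    85   172   189 20810] [ 64. 182.]
[ 246  159   60  108 5713] [276. 214.]
[ 228  339  314   17 3956] [401. 349.]
[[302. 240.]
 [304. 159.]
 [256. 159.]
 [258. 240.]]
```

Box0's blob covers columns 246–306 and rows 159–267, against a prediction of 251–310 and 159–268, so it's unmoved. Grip.

```bash
python3 -m creep '[{"hand":0.8,"tx":-0.004,"ty":0,"tz":0.03,"spin":0},{"hand":0.8,"tx":0,"ty":0,"tz":0.03,"spin":0},{"hand":0.8,"tx":0,"ty":0,"tz":0.03,"spin":0},{"hand":0.8,"tx":0,"ty":0,"tz":0.025,"spin":0},{"hand":0.8,"tx":0,"ty":0,"tz":0,"spin":0}]'
python3 -m creep '[{"hand":0.4,"tx":0,"ty":0,"tz":0,"spin":0},{"hand":0.3,"tx":0,"ty":0,"tz":0,"spin":0},{"hand":0.3,"tx":0,"ty":0,"tz":0,"spin":0},{"hand":0.3,"tx":0,"ty":0,"tz":0,"spin":0}]'
python3 -m creep '[{"hand":0.3,"tx":0,"ty":0,"tz":-0.03,"spin":0},{"hand":0.3,"tx":0,"ty":0,"tz":-0.045,"spin":0},{"hand":0.3,"tx":0,"ty":0,"tz":-0.045,"spin":-5.6},{"hand":0.3,"tx":0,"ty":0,"tz":-0.03,"spin":-5.6},{"hand":0.3,"tx":0,"ty":0,"tz":0,"spin":0}]'
python3 - <<'E'
from h import *
go(559.9,-232.3,41,175.25)
E
```

```text
time: 21.22
tool_pos: [631.0, -41.6, 34.3]
tcp_rot: [-3.141, -0.004, 2.861]
contact_force: [0.8, -0.0, 0.8]
grip_width: 73.3
finger_force: 0.0
time: 21.72
tool_pos: [633.0, -40.9, 37.3]
tcp_rot: [-3.141, 0.002, 2.862]
contact_force: [-1.5, -2.1, 4.4]
grip_width: 46.0
finger_force: 30.0
time: 22.35
tool_pos: [633.6, -40.5, 188.7]
tcp_rot: [-3.141, 0.005, 3.057]
contact_force: [0.4, 0.1, -1.5]
grip_width: 46.0
finger_force: 30.0
t 22.4 now [633.6 -40.5 188.7] yaw 175.2 | spin -0.1 txyz mm now-axes (np.float64(57.3), np.float64(-197.4), np.float64(147.7)) after-spin (np.float64(57.6), np.float64(-197.3), np.float64(147.7))
```

```bash
python3 -m creep '[{"hand":0.3,"tx":0.012,"ty":-0.04,"tz":0,"spin":0},{"hand":0.3,"tx":0.012,"ty":-0.045,"tz":0,"spin":0},{"hand":0.3,"tx":0.012,"ty":-0.045,"tz":0,"spin":0},{"hand":0.3,"tx":0.012,"ty":-0.045,"tz":0,"spin":0},{"hand":0.3,"tx":0.009,"ty":-0.022,"tz":0.02,"spin":0}]'
python3 -m creep '[{"hand":0.3,"tx":0,"ty":0,"tz":0.02,"spin":0},{"hand":0.3,"tx":0,"ty":0,"tz":0,"spin":0},{"hand":0.3,"tx":0,"ty":0,"tz":0,"spin":0}]'
python3 - <<'E'
from h import *
go(559.9,-232.3,41,175.25)
E
```

```text
time: 22.98
tool_pos: [558.4, -234.3, 165.1]
tcp_rot: [-3.141, 0.0, 3.054]
contact_force: [0.4, -0.1, -2.1]
grip_width: 45.8
finger_force: 30.0
time: 23.35
tool_pos: [559.3, -231.7, 145.9]
tcp_rot: [3.141, -0.001, 3.058]
contact_force: [0.8, -0.4, -1.5]
grip_width: 46.1
finger_force: 30.0
t 23.4 now [ 559.3 -231.7  145.9] yaw 175.2 | spin -0.1 txyz mm now-axes (np.float64(-0.6), np.float64(-0.6), np.float64(104.9)) after-spin (np.float64(-0.6), np.float64(-0.6), np.float64(104.9))
```

```bash
python3 -m creep '[{"hand":0.3,"tx":0,"ty":0,"tz":0.03,"spin":0},{"hand":0.3,"tx":0,"ty":0,"tz":0.035,"spin":0},{"hand":0.3,"tx":0,"ty":0,"tz":0.025,"spin":0},{"hand":0.3,"tx":0,"ty":0,"tz":0.011,"spin":0},{"hand":0.3,"tx":0,"ty":0,"tz":0,"spin":0}]'
python3 -m creep '[{"hand":0.3,"tx":0,"ty":0,"tz":0.002,"spin":0},{"hand":0.3,"tx":0,"ty":0,"tz":0,"spin":0}]'
python3 -m creep '[{"hand":0.3,"tx":0,"ty":0,"tz":0.0015,"spin":0},{"hand":0.3,"tx":0,"ty":0,"tz":0,"spin":0},{"hand":0.62,"tx":0,"ty":0,"tz":0,"spin":0},{"hand":0.62,"tx":0,"ty":0,"tz":0,"spin":0},{"hand":0.62,"tx":0,"ty":0,"tz":0,"spin":0}]'
```

```text
time: 23.98
tool_pos: [559.5, -231.8, 45.4]
tcp_rot: [3.142, 0.0, 3.058]
contact_force: [0.6, -0.9, -2.4]
grip_width: 46.3
finger_force: 30.0
time: 24.22
tool_pos: [559.7, -232.3, 44.2]
tcp_rot: [-3.141, 0.002, 3.058]
contact_force: [0.2, -0.1, -2.0]
grip_width: 46.0
finger_force: 30.0
time: 24.85
tool_pos: [559.2, -232.0, 41.7]
tcp_rot: [3.142, 0.0, 3.058]
contact_force: [0.7, 0.1, 0.7]
grip_width: 56.9
finger_force: 0.0
```

```bash
python3 -m creep '[{"hand":0.62,"tx":0,"ty":0,"tz":-0.02,"spin":0},{"hand":0.62,"tx":0,"ty":0,"tz":-0.04,"spin":0},{"hand":0.62,"tx":0,"ty":0,"tz":-0.05,"spin":0},{"hand":0.62,"tx":0,"ty":0,"tz":-0.04,"spin":0},{"hand":0,"tx":0,"ty":0,"tz":-0.02,"spin":9.7}]'
python3 -m creep '[{"hand":0,"tx":0,"ty":0,"tz":0,"spin":9.7},{"hand":0,"tx":0,"ty":0,"tz":0,"spin":9.7},{"hand":0,"tx":0,"ty":0,"tz":0,"spin":9.7},{"hand":0,"tx":0,"ty":0,"tz":0,"spin":9.7},{"hand":0,"tx":0,"ty":0,"tz":0,"spin":9.7}]'
python3 -m creep '[{"hand":0,"tx":0,"ty":0,"tz":0,"spin":9.7},{"hand":0,"tx":0,"ty":0,"tz":0,"spin":9.7},{"hand":0,"tx":0,"ty":0,"tz":0,"spin":0}]'
python3 - <<'E'
from h import *
go(499.6,362.9,110,97.5)
E
```

```text
time: 25.48
tool_pos: [559.9, -232.4, 214.5]
tcp_rot: [-3.141, 0.004, 2.885]
contact_force: [-0.3, 0.2, -0.2]
grip_width: 50.9
finger_force: 0.0
time: 26.1
tool_pos: [559.1, -232.0, 211.6]
tcp_rot: [-3.141, -0.0, 2.036]
contact_force: [1.0, 0.2, 0.9]
grip_width: 2.5
finger_force: 0.0
time: 26.48
tool_pos: [559.2, -232.0, 211.6]
tcp_rot: [-3.141, -0.0, 1.705]
contact_force: [0.4, -0.3, 0.6]
grip_width: 0.6
finger_force: 0.0
t 26.5 now [ 559.2 -232.   211.6] yaw 97.7 | spin 0.2 txyz mm now-axes (np.float64(597.5), np.float64(20.6), np.float64(101.6)) after-spin (np.float64(597.6), np.float64(18.6), np.float64(101.6))
```

```bash
python3 -m creep '[{"hand":0,"tx":0.035,"ty":0.002,"tz":0,"spin":0.2},{"hand":0,"tx":0.045,"ty":0.002,"tz":0,"spin":0},{"hand":0,"tx":0.045,"ty":0.002,"tz":0,"spin":0},{"hand":0,"tx":0.045,"ty":0.002,"tz":0,"spin":0},{"hand":0,"tx":0.045,"ty":0.002,"tz":0,"spin":0}]'
python3 -m creep '[{"hand":0,"tx":0.045,"ty":0.002,"tz":0,"spin":0},{"hand":0,"tx":0.045,"ty":0.002,"tz":0,"spin":0},{"hand":0,"tx":0.045,"ty":0.002,"tz":0,"spin":0},{"hand":0,"tx":0.045,"ty":0.002,"tz":0,"spin":0},{"hand":0,"tx":0.045,"ty":0,"tz":0,"spin":0}]'
python3 -m creep '[{"hand":0,"tx":0.045,"ty":0,"tz":0.01,"spin":0},{"hand":0,"tx":0.045,"ty":0,"tz":0.03,"spin":0},{"hand":0,"tx":0.04,"ty":0,"tz":0.03,"spin":0},{"hand":0,"tx":0.02,"ty":0,"tz":0.03,"spin":0},{"hand":0,"tx":0,"ty":0,"tz":0,"spin":0}]'
python3 - <<'E'
from h import *
c=cap('side','d6')
go(499.6,362.9,84,97.5)
E
```

```text
time: 27.1
tool_pos: [541.1, -16.2, 211.8]
tcp_rot: [3.141, 0.0, 1.704]
contact_force: [0.8, 0.8, -0.0]
grip_width: 0.2
finger_force: 0.0
time: 27.72
tool_pos: [520.1, 208.1, 211.8]
tcp_rot: [3.141, 0.0, 1.704]
contact_force: [-0.3, 0.2, 0.2]
grip_width: 0.4
finger_force: 0.0
time: 28.35
tool_pos: [499.1, 355.8, 109.1]
tcp_rot: [-3.137, 0.002, 1.705]
contact_force: [0.0, -0.1, -0.1]
grip_width: 0.4
finger_force: 0.0
t 28.4 now [500.4 355.3 111. ] yaw 97.6 | spin 0.1 txyz mm now-axes (np.float64(7.7), np.float64(0.2), np.float64(27.0)) after-spin (np.float64(7.7), np.float64(0.2), np.float64(27.0))
```

```bash
python3 -m creep '[{"hand":0,"tx":0.0075,"ty":0,"tz":0,"spin":0},{"hand":0,"tx":0,"ty":0,"tz":0.01,"spin":0},{"hand":0,"tx":0,"ty":0,"tz":0.01,"spin":0},{"hand":0,"tx":0,"ty":0,"tz":0.006,"spin":0},{"hand":0,"tx":0,"ty":0,"tz":0,"spin":0}]'
python3 -m creep '[{"hand":0,"tx":0,"ty":0,"tz":0.003,"spin":0},{"hand":0,"tx":0,"ty":0,"tz":0,"spin":0}]'
python3 -m creep '[{"hand":0,"tx":0,"ty":0,"tz":0.002,"spin":0},{"hand":0,"tx":0,"ty":0,"tz":0,"spin":0}]'
python3 -m creep '[{"hand":0,"tx":0,"ty":0,"tz":0.001,"spin":0},{"hand":0,"tx":0,"ty":0,"tz":0,"spin":0}]'
```

```text
time: 29.02
tool_pos: [500.3, 362.5, 85.4]
tcp_rot: [3.141, 0.0, 1.7]
contact_force: [1.5, -1.0, 2.2]
grip_width: 0.6
finger_force: 1.0
time: 29.28
tool_pos: [500.2, 362.6, 82.8]
tcp_rot: [3.141, 0.0, 1.7]
contact_force: [2.0, -0.9, 2.4]
grip_width: 0.4
finger_force: 1.3
time: 29.52
tool_pos: [500.1, 362.7, 80.7]
tcp_rot: [3.141, 0.0, 1.7]
contact_force: [0.6, -2.2, 3.5]
grip_width: 0.5
finger_force: 1.6
time: 29.78
tool_pos: [500.1, 362.8, 80.2]
tcp_rot: [3.141, 0.0, 1.7]
contact_force: [0.2, -3.2, 7.2]
grip_width: 0.6
finger_force: 3.4
```

```bash
python3 -m creep '[{"hand":0,"tx":0,"ty":0,"tz":0.001,"spin":0},{"hand":0,"tx":0,"ty":0,"tz":0,"spin":0}]'
python3 -m creep '[{"hand":0,"tx":0,"ty":0,"tz":-0.03,"spin":0},{"hand":0.4,"tx":0,"ty":0,"tz":-0.05,"spin":0},{"hand":0.7,"tx":-0.04,"ty":-0.01,"tz":-0.05,"spin":0},{"hand":0.7,"tx":-0.045,"ty":-0.015,"tz":0,"spin":2},{"hand":0.7,"tx":-0.045,"ty":-0.015,"tz":0,"spin":0}]'
python3 -m creep '[{"hand":0.7,"tx":-0.045,"ty":-0.015,"tz":-0.02,"spin":0},{"hand":0.7,"tx":-0.045,"ty":-0.015,"tz":-0.02,"spin":0},{"hand":0.7,"tx":-0.045,"ty":-0.015,"tz":0,"spin":0},{"hand":0.7,"tx":0,"ty":0,"tz":0,"spin":0},{"hand":0.7,"tx":0,"ty":0,"tz":0,"spin":0}]'
python3 - <<'E'
from h import *
from f0 import P,rect
go(447.5,85.5,150,95.5)
cap('scene','s7'); cap('side','d7'); c=cap('wrist','w7')
crop('w7',130,0,290,300,1.9,'w7c')
crop('d7',160,210,120,110,3,'d7c'); crop('scene0',1,1,2,2,1,'z')
a=cv2.imread('pics/w7c.png');b=cv2.imread('pics/d7c.png')[:,:240]
o=np.zeros((600,800,3),np.uint8);o[:a.shape[0],:a.shape[1]]=a[:600];o[:b.shape[0],555:795]=b
cv2.imwrite('pics/t7.png',o)
print(proj(c,tf(P['mat_m'][0],rect(110,40,4))).round(1))
E
```

```text
time: 30.02
tool_pos: [500.2, 362.8, 80.1]
tcp_rot: [3.141, -0.0, 1.7]
contact_force: [-2.6, -4.6, 11.3]
grip_width: 0.5
finger_force: 6.2
time: 30.65
tool_pos: [474.8, 229.8, 206.9]
tcp_rot: [-3.141, -0.001, 1.665]
contact_force: [0.5, 0.4, 0.0]
grip_width: 35.8
finger_force: 0.0
time: 31.28
tool_pos: [443.4, 92.4, 246.7]
tcp_rot: [-3.141, -0.001, 1.665]
contact_force: [0.5, 0.0, -0.4]
grip_width: 64.5
finger_force: 0.0
t 31.3 now [443.4  92.4 246.7] yaw 95.4 | spin -0.1 txyz mm now-axes (np.float64(-7.3), np.float64(3.4), np.float64(96.7)) after-spin (np.float64(-7.3), np.float64(3.4), np.float64(96.7))
[[247.8  92.1]
 [252.6 260.6]
 [310.1 260.5]
 [315.6  92. ]]
```

View pics/t7.png

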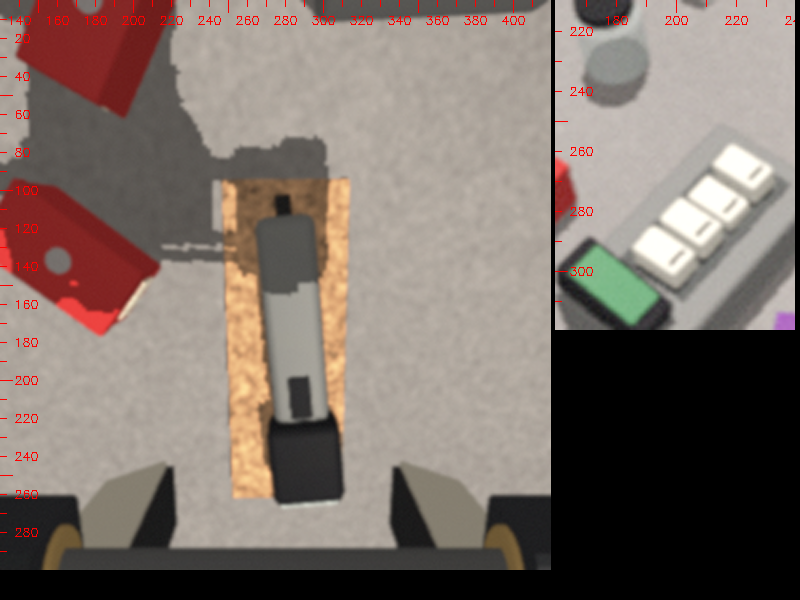

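```bash
cat > f7.py <<'E'
from h import *
c=ld('w7'); W=lambda *q: np.array(q)/1.9+[129.5,-.5]
H=lambda s:[(-100,s*18,34),(-100,-s*18,34),(30,s*18,34),(30,-s*18,34),(85,s*24,44),(85,-s*24,44)]
q=W((258,216),(315,213),(273,421),(329,418),(277,503),(343,496))
for s in(1,-1): print('scanner',fit([(c,H(s),q)]))
for s in(1,-1): print('mat',fit([(c,[(-110,s*40,4),(-110,-s*40,4),(110,s*40,4)],W((222,180),(349,180),(233,498)))]))
E
python3 f7.py
```

```text
scanner (array([454.59923467,  75.03378605,  -1.39112239]), np.float64(32.6131923661885))
scanner (array([454.5832193 ,  75.67956484,  -1.39154777]), np.float64(2.2289222544517266))
mat (array([405.73644663,  85.62078934,  -1.88017305]), np.float64(54.01001162098031))
mat (array([446.07583123,  83.16178543,  -1.4698366 ]), np.float64(0.5346867722269985))
```

The wrist crop shows the scanner at crop px (300,350), about 9 mm off the mat's centre and turned 4.6° relative to it. In the side inset the read key at (718,200) is lower and the others are up. Going to the scanner.

```bash
python3 -m creep '[{"hand":0.7,"tx":-0.008,"ty":0.005,"tz":0.02,"spin":-4.9},{"hand":0.7,"tx":-0.008,"ty":0.005,"tz":0.04,"spin":0},{"hand":0.7,"tx":0,"ty":0,"tz":0.04,"spin":0},{"hand":0.7,"tx":0,"ty":0,"tz":0.04,"spin":0},{"hand":0.7,"tx":0,"ty":0,"tz":0,"spin":0}]'
python3 -m creep '[{"hand":0.7,"tx":0,"ty":0,"tz":0,"spin":0},{"hand":0.7,"tx":0,"ty":0,"tz":0,"spin":0}]'
python3 - <<'E'
from h import *
go(454.6,75.7,21,100.3)
c=cap('wrist','w8'); p=[454.6,75.7,-1.391]; im=cv2.imread('pics/w8.png')
for pts in ([(-100,-18,34),(30,-18,34),(30,18,34),(-100,18,34)],[(30,-24,44),(85,-24,44),(85,24,44),(30,24,44)],[(-100,-18,4),(30,-18,4),(30,18,4),(-100,18,4)]):
    cv2.polylines(im,[((proj(c,tf(p,pts))+.5)*8).astype(int)],True,(255,0,0),1,shift=3)
cv2.imwrite('pics/w8c.png',cv2.resize(im[0:380,140:420],None,fx=1.55,fy=1.55,interpolation=cv2.INTER_CUBIC))
E
```

```text
time: 32.05
tool_pos: [453.7, 78.2, 104.6]
tcp_rot: [-3.135, -0.001, 1.752]
contact_force: [-0.1, 0.6, 0.4]
grip_width: 64.3
finger_force: 0.0
time: 32.3
tool_pos: [456.8, 77.7, 108.5]
tcp_rot: [3.138, 0.001, 1.751]
contact_force: [0.3, 0.8, 0.8]
grip_width: 64.5
finger_force: 0.0
t 32.3 now [456.8  77.7 108.5] yaw 100.3 | spin 0.0 txyz mm now-axes (np.float64(-1.6), np.float64(-2.5), np.float64(87.5)) after-spin (np.float64(-1.6), np.float64(-2.5), np.float64(87.5))
```

View pics/w8c.png

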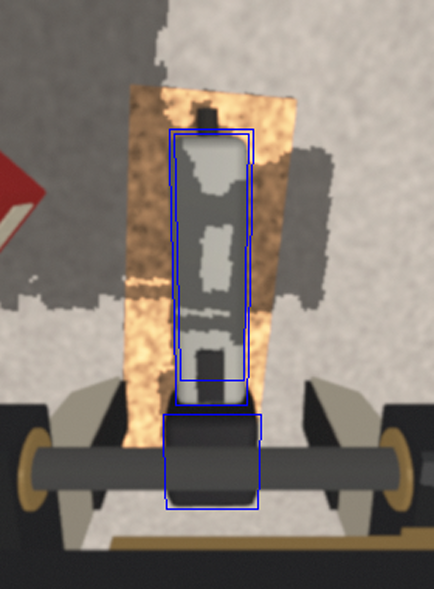

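The overlay lines up with the handle edges, px 172–250, so yaw and position are right. Descend and grip.

```bash
python3 -m creep '[{"hand":0.7,"tx":-0.0015,"ty":-0.0025,"tz":0.025,"spin":0},{"hand":0.7,"tx":0,"ty":0,"tz":0.03,"spin":0},{"hand":0.7,"tx":0,"ty":0,"tz":0.02,"spin":0},{"hand":0.7,"tx":0,"ty":0,"tz":0.008,"spin":0},{"hand":0.7,"tx":0,"ty":0,"tz":0,"spin":0}]'
python3 -m creep '[{"hand":0.7,"tx":0,"ty":0,"tz":0,"spin":0},{"hand":0.7,"tx":0,"ty":0,"tz":0,"spin":0}]'
```

```text
time: 32.98
tool_pos: [453.8, 75.5, 24.4]
tcp_rot: [3.141, 0.0, 1.751]
contact_force: [-0.2, 0.1, -0.2]
grip_width: 64.2
finger_force: 0.0
time: 33.22
tool_pos: [454.0, 75.5, 24.7]
tcp_rot: [3.14, 0.0, 1.751]
contact_force: [0.2, -0.1, -0.6]
grip_width: 64.4
finger_force: 0.0
```

```bash
python3 -m creep '[{"hand":0.7,"tx":0,"ty":0,"tz":0.003,"spin":0},{"hand":0.3,"tx":0,"ty":0,"tz":0,"spin":0},{"hand":0.2,"tx":0,"ty":0,"tz":0,"spin":0},{"hand":0.2,"tx":0,"ty":0,"tz":0,"spin":0},{"hand":0.2,"tx":0,"ty":0,"tz":0,"spin":0}]'
python3 -m creep '[{"hand":0.2,"tx":0,"ty":0,"tz":0,"spin":0},{"hand":0.2,"tx":0,"ty":0,"tz":-0.02,"spin":0},{"hand":0.2,"tx":0,"ty":0,"tz":-0.03,"spin":0},{"hand":0.2,"tx":0,"ty":0,"tz":-0.03,"spin":0},{"hand":0.2,"tx":0,"ty":0,"tz":-0.01,"spin":0}]'
python3 -m creep '[{"hand":0.2,"tx":0,"ty":0,"tz":0,"spin":0},{"hand":0.2,"tx":0,"ty":0,"tz":0,"spin":0}]'
python3 - <<'E'
from h import *
for n in('scene','side','wrist'): cap(n,n+'9')
go(580,10.7,106,85.25)
E
```

```text
time: 33.85
tool_pos: [453.6, 75.5, 21.0]
tcp_rot: [3.141, 0.0, 1.751]
contact_force: [-0.5, 0.2, -0.2]
grip_width: 35.7
finger_force: 30.0
time: 34.48
tool_pos: [453.9, 75.5, 112.2]
tcp_rot: [3.139, 0.0, 1.751]
contact_force: [0.4, -0.0, -3.2]
grip_width: 35.5
finger_force: 30.0
time: 34.72
tool_pos: [452.6, 75.5, 109.8]
tcp_rot: [-3.14, -0.0, 1.751]
contact_force: [0.1, 0.2, -2.2]
grip_width: 35.7
finger_force: 30.0
t 34.9 now [452.9  75.5 110. ] yaw 100.3 | spin 15.0 txyz mm now-axes (np.float64(-86.4), np.float64(113.5), np.float64(4.0)) after-spin (np.float64(-54.0), np.float64(132.1), np.float64(4.0))
```

```bash
python3 -m creep '[{"hand":0.2,"tx":0,"ty":0,"tz":0,"spin":7.5},{"hand":0.2,"tx":0,"ty":0,"tz":0,"spin":7.5},{"hand":0.2,"tx":-0.018,"ty":0.044,"tz":0,"spin":0},{"hand":0.2,"tx":-0.018,"ty":0.044,"tz":0.002,"spin":0},{"hand":0.2,"tx":-0.018,"ty":0.044,"tz":0.002,"spin":0}]'
python3 -m creep '[{"hand":0.2,"tx":0,"ty":0,"tz":0,"spin":0},{"hand":0.2,"tx":0,"ty":0,"tz":0,"spin":0},{"hand":0.2,"tx":0,"ty":0,"tz":0,"spin":0}]'
python3 - <<'E'
from h import *
go(580,10.7,106,85.25)
E
```

```text
time: 35.5
tool_pos: [581.6, 10.2, 106.2]
tcp_rot: [-3.141, -0.0, 1.489]
contact_force: [-0.0, 0.8, -1.6]
grip_width: 35.8
finger_force: 30.0
time: 35.88
tool_pos: [579.4, 11.5, 106.8]
tcp_rot: [-3.14, -0.0, 1.489]
contact_force: [0.0, -0.4, -0.8]
grip_width: 36.0
finger_force: 30.0
t 35.9 now [579.4  11.5 106.8] yaw 85.3 | spin 0.1 txyz mm now-axes (np.float64(-0.8), np.float64(0.6), np.float64(0.8)) after-spin (np.float64(-0.8), np.float64(0.6), np.float64(0.8))
```

```bash
cat > ov.py <<'E'
from h import *
from f0 import P,rect
import sys
def show(tag,tgt):
    o=get_obs(); yaw=o['tcp_rot'][2]; z=o['tool_pos'][2]-17; p=[o['tool_pos'][0],o['tool_pos'][1],yaw-np.pi]
    e=14.14
    L={'label':('tray',[(38,155-e,25+e),(-38,155-e,25+e),(-38,155+e,25-e),(38,155+e,25-e)]),'card':('stand-1',[(-2+e,38,52+e),(-2-e,38,52-e),(-2-e,-38,52-e),(-2+e,-38,52+e)])}[tgt]
    ims=[]
    for n in('scene','side'):
        c=cap(n,n+tag); im=cv2.imread(f'pics/{n}{tag}.png')
        big=cv2.resize(im,None,fx=4,fy=4,interpolation=cv2.INTER_CUBIC)
        d=lambda q:[((proj(c,q)+.5)*4).astype(int)]
        cv2.polylines(big,d(tf(P[L[0]][0],L[1])),True,(255,0,255),1)
        for pts in ([(-100,-18,30),(30,-18,30),(30,18,30),(-100,18,30)],[(30,-24,40),(85,-24,40),(85,24,40),(30,24,40)],[(-100,-18,0),(85,-18,0),(85,18,0),(-100,18,0)]):
            q=np.array(pts,float); q[:,2]+=z; cv2.polylines(big,d(tf(p,q)),True,(255,0,0),1)
        b=tf(p,[(87,0,14+z),(87+77.8,0,14+z-77.8)]); cv2.polylines(big,d(b),False,(0,0,255),1)
        m=d(b[:1])[0][0]; x0,y0=np.maximum(m-[200,200],0); ims.append(cv2.resize(big[y0:y0+400,x0:x0+400],(400,400)))
    cv2.imwrite(f'pics/ov{tag}.png',np.hstack(ims)); print(b.round(1))
show(sys.argv[1],sys.argv[2])
E
python3 ov.py L label
```

```text
[[ 572.4  -75.2  103.8]
 [ 566.1 -152.8   26. ]]
```

View pics/ovL.png

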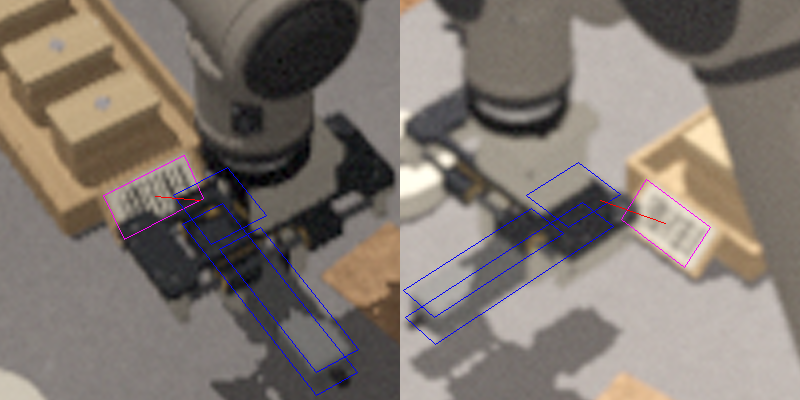

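The picture shows the boxes standing in the tray, and the modelled beam meets the label's centre at scene crop (155,196) and side crop (665,223). Holding still for 3 s.

```bash
Z='x'; python3 -m creep '[{"hand":0.2,"tx":0,"ty":0,"tz":0,"spin":0},{"hand":0.2,"tx":0,"ty":0,"tz":0,"spin":0},{"hand":0.2,"tx":0,"ty":0,"tz":0,"spin":0},{"hand":0.2,"tx":0,"ty":0,"tz":0,"spin":0},{"hand":0.2,"tx":0,"ty":0,"tz":0,"spin":0}]' >/dev/null
python3 -m creep '[{"hand":0.2,"tx":0,"ty":0,"tz":0,"spin":0},{"hand":0.2,"tx":0,"ty":0,"tz":0,"spin":0},{"hand":0.2,"tx":0,"ty":0,"tz":0,"spin":0},{"hand":0.2,"tx":0,"ty":0,"tz":0,"spin":0},{"hand":0.2,"tx":0,"ty":0,"tz":0,"spin":0}]' >/dev/null
python3 -m creep '[{"hand":0.2,"tx":0,"ty":0,"tz":0,"spin":0},{"hand":0.2,"tx":0,"ty":0,"tz":0,"spin":0},{"hand":0.2,"tx":0,"ty":0,"tz":0,"spin":0},{"hand":0.2,"tx":0,"ty":0,"tz":0,"spin":0},{"hand":0.2,"tx":0,"ty":0,"tz":0,"spin":0}]' >/dev/null
python3 -m creep '[{"hand":0.2,"tx":0,"ty":0,"tz":0,"spin":0},{"hand":0.2,"tx":0,"ty":0,"tz":0,"spin":0},{"hand":0.2,"tx":0,"ty":0,"tz":0,"spin":0},{"hand":0.2,"tx":0,"ty":0,"tz":0,"spin":0},{"hand":0.2,"tx":0,"ty":0,"tz":0,"spin":0}]' >/dev/null
python3 -m creep '[{"hand":0.2,"tx":0,"ty":0,"tz":0,"spin":0},{"hand":0.2,"tx":0,"ty":0,"tz":0,"spin":0},{"hand":0.2,"tx":0,"ty":0,"tz":0,"spin":0},{"hand":0.2,"tx":0,"ty":0,"tz":0,"spin":0},{"hand":0.2,"tx":0,"ty":0,"tz":0,"spin":0}]'
python3 - <<'E'
from h import *
from f0 import P
x,y,a=P['stand-1'][0]; s=-166.8
go(x+s*np.cos(a),y+s*np.sin(a),133,np.degrees(a)+180)
E
```

```text
time: 39.1
tool_pos: [580.5, 10.9, 107.0]
tcp_rot: [3.141, 0.0, 1.489]
contact_force: [-0.4, -0.8, -1.9]
grip_width: 35.8
finger_force: 30.0
t 39.1 now [580.5  10.9 107. ] yaw 85.3 | spin -96.3 txyz mm now-axes (np.float64(123.0), np.float64(0.6), np.float64(-26.0)) after-spin (np.float64(-14.1), np.float64(122.2), np.float64(-26.0))
```

```bash
python3 -m creep '[{"hand":0.2,"tx":0,"ty":0,"tz":-0.01,"spin":-6.3},{"hand":0.2,"tx":0,"ty":0,"tz":-0.016,"spin":-10},{"hand":0.2,"tx":0,"ty":0,"tz":0,"spin":-10},{"hand":0.2,"tx":0,"ty":0,"tz":0,"spin":-10},{"hand":0.2,"tx":0,"ty":0,"tz":0,"spin":-10}]'
python3 -m creep '[{"hand":0.2,"tx":0,"ty":0,"tz":0,"spin":-10},{"hand":0.2,"tx":0,"ty":0,"tz":0,"spin":-10},{"hand":0.2,"tx":0,"ty":0,"tz":0,"spin":-10},{"hand":0.2,"tx":0,"ty":0,"tz":0,"spin":-10},{"hand":0.2,"tx":0,"ty":0,"tz":0,"spin":-10}]'
python3 -m creep '[{"hand":0.2,"tx":-0.002,"ty":0.02,"tz":0,"spin":0},{"hand":0.2,"tx":-0.004,"ty":0.035,"tz":0,"spin":0},{"hand":0.2,"tx":-0.004,"ty":0.035,"tz":0,"spin":0},{"hand":0.2,"tx":-0.004,"ty":0.032,"tz":0,"spin":0},{"hand":0.2,"tx":0,"ty":0,"tz":0,"spin":0}]'
python3 -m creep '[{"hand":0.2,"tx":0,"ty":0,"tz":0,"spin":0},{"hand":0.2,"tx":0,"ty":0,"tz":0,"spin":0}]'
python3 - <<'E'
from h import *
from f0 import P
x,y,a=P['stand-1'][0]; s=-166.8
go(x+s*np.cos(a),y+s*np.sin(a),133,np.degrees(a)+180)
E
```

```text
time: 39.72
tool_pos: [580.5, 10.9, 133.0]
tcp_rot: [3.142, 0.0, 2.303]
contact_force: [0.6, -0.1, -1.7]
grip_width: 35.9
finger_force: 30.0
time: 40.35
tool_pos: [580.5, 10.9, 133.0]
tcp_rot: [-3.142, 0.0, -3.108]
contact_force: [-0.4, 0.7, -1.9]
grip_width: 36.0
finger_force: 30.0
time: 40.98
tool_pos: [590.8, 136.5, 132.8]
tcp_rot: [3.141, 0.0, -3.113]
contact_force: [-0.0, 0.4, -2.6]
grip_width: 36.0
finger_force: 30.0
time: 41.22
tool_pos: [591.1, 132.6, 133.0]
tcp_rot: [-3.141, -0.0, -3.115]
contact_force: [-0.4, 0.1, -1.9]
grip_width: 36.0
finger_force: 30.0
t 41.2 now [591.1 132.6 133. ] yaw -178.5 | spin -0.1 txyz mm now-axes (np.float64(-0.2), np.float64(0.9), np.float64(-0.0)) after-spin (np.float64(-0.2), np.float64(0.9), np.float64(-0.0))
```

```bash
python3 -m creep '[{"hand":0.2,"tx":0,"ty":0.001,"tz":0,"spin":0},{"hand":0.2,"tx":0,"ty":0,"tz":0,"spin":0},{"hand":0.2,"tx":0,"ty":0,"tz":0,"spin":0}]'; python3 ov.py C card
```

```text
time: 41.6
tool_pos: [591.1, 133.9, 133.0]
tcp_rot: [-3.142, 0.0, -3.114]
contact_force: [0.3, 0.4, -2.3]
grip_width: 35.9
finger_force: 30.0
[[678.1 136.3 130. ]
 [755.9 138.5  52.2]]
```

View pics/ovC.png

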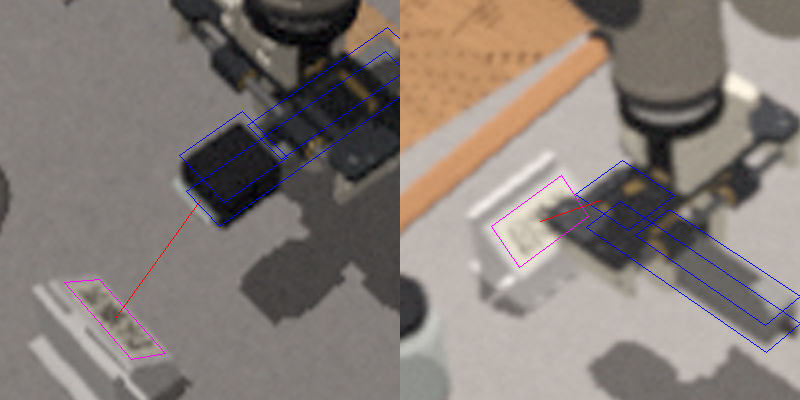

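The scene crop shows the head matching the model at (190,190), and the beam lands mid-card at (116,316); side crop (540,221) agrees. Holding.

```bash
python3 -m creep '[{"hand":0.2,"tx":0,"ty":0,"tz":0,"spin":0},{"hand":0.2,"tx":0,"ty":0,"tz":0,"spin":0},{"hand":0.2,"tx":0,"ty":0,"tz":0,"spin":0},{"hand":0.2,"tx":0,"ty":0,"tz":0,"spin":0},{"hand":0.2,"tx":0,"ty":0,"tz":0,"spin":0}]' >/dev/null
python3 -m creep '[{"hand":0.2,"tx":0,"ty":0,"tz":0,"spin":0},{"hand":0.2,"tx":0,"ty":0,"tz":0,"spin":0},{"hand":0.2,"tx":0,"ty":0,"tz":0,"spin":0},{"hand":0.2,"tx":0,"ty":0,"tz":0,"spin":0},{"hand":0.2,"tx":0,"ty":0,"tz":0,"spin":0}]' >/dev/null
python3 -m creep '[{"hand":0.2,"tx":0,"ty":0,"tz":0,"spin":0},{"hand":0.2,"tx":0,"ty":0,"tz":0,"spin":0},{"hand":0.2,"tx":0,"ty":0,"tz":0,"spin":0},{"hand":0.2,"tx":0,"ty":0,"tz":0,"spin":0},{"hand":0.2,"tx":0,"ty":0,"tz":0,"spin":0}]' >/dev/null
python3 -m creep '[{"hand":0.2,"tx":0,"ty":0,"tz":0,"spin":0},{"hand":0.2,"tx":0,"ty":0,"tz":0,"spin":0},{"hand":0.2,"tx":0,"ty":0,"tz":0,"spin":0},{"hand":0.2,"tx":0,"ty":0,"tz":0,"spin":0},{"hand":0.2,"tx":0,"ty":0,"tz":0,"spin":0}]' >/dev/null
python3 -m creep '[{"hand":0.2,"tx":0,"ty":0,"tz":0,"spin":0},{"hand":0.2,"tx":0,"ty":0,"tz":0,"spin":0},{"hand":0.2,"tx":0,"ty":0,"tz":0,"spin":0},{"hand":0.2,"tx":0,"ty":0,"tz":0,"spin":0},{"hand":0.2,"tx":0,"ty":0,"tz":0,"spin":0}]'
python3 - <<'E'
from h import *
go(446.5,83.5,110,180-84.3)
E
```

```text
time: 44.82
tool_pos: [591.1, 134.2, 133.0]
tcp_rot: [-3.142, 0.0, -3.114]
contact_force: [-0.2, 0.3, -2.1]
grip_width: 35.5
finger_force: 30.0
t 44.8 now [591.1 134.2 133. ] yaw -178.4 | spin 85.9 txyz mm now-axes (np.float64(146.0), np.float64(-46.6), np.float64(23.0)) after-spin (np.float64(-36.1), np.float64(-149.0), np.float64(23.0))
```

```bash
python3 -m creep '[{"hand":0.2,"tx":0,"ty":0,"tz":0,"spin":5.9},{"hand":0.2,"tx":0,"ty":0,"tz":0,"spin":10},{"hand":0.2,"tx":0,"ty":0,"tz":0,"spin":10},{"hand":0.2,"tx":0,"ty":0,"tz":0,"spin":10},{"hand":0.2,"tx":0,"ty":0,"tz":0,"spin":10}]'
python3 -m creep '[{"hand":0.2,"tx":0,"ty":0,"tz":0,"spin":10},{"hand":0.2,"tx":0,"ty":0,"tz":0,"spin":10},{"hand":0.2,"tx":0,"ty":0,"tz":0,"spin":10},{"hand":0.2,"tx":0,"ty":0,"tz":0,"spin":10},{"hand":0.2,"tx":0,"ty":0,"tz":0,"spin":0}]'
python3 -m creep '[{"hand":0.2,"tx":-0.009,"ty":-0.037,"tz":0,"spin":0},{"hand":0.2,"tx":-0.009,"ty":-0.037,"tz":0,"spin":0},{"hand":0.2,"tx":-0.009,"ty":-0.037,"tz":0.01,"spin":0},{"hand":0.2,"tx":-0.009,"ty":-0.038,"tz":0.013,"spin":0},{"hand":0.2,"tx":0,"ty":0,"tz":0,"spin":0}]'
python3 -m creep '[{"hand":0.2,"tx":0,"ty":0,"tz":0,"spin":0},{"hand":0.2,"tx":0,"ty":0,"tz":0,"spin":0}]'
python3 - <<'E'
from h import *
go(446.5,83.5,25,180-84.3)
cap('wrist','w11')
E
```

```text
time: 45.45
tool_pos: [591.1, 134.2, 133.0]
tcp_rot: [3.141, 0.0, 2.363]
contact_force: [0.6, -0.6, -2.2]
grip_width: 36.0
finger_force: 30.0
time: 46.08
tool_pos: [591.1, 134.2, 133.0]
tcp_rot: [3.141, 0.0, 1.672]
contact_force: [0.1, 0.0, -2.2]
grip_width: 35.6
finger_force: 30.0
time: 46.7
tool_pos: [443.1, 83.1, 109.2]
tcp_rot: [-3.137, -0.0, 1.674]
contact_force: [0.2, 0.5, -1.7]
grip_width: 36.0
finger_force: 30.0
time: 46.95
tool_pos: [447.8, 83.7, 110.4]
tcp_rot: [3.14, 0.0, 1.672]
contact_force: [-0.6, -0.0, -1.6]
grip_width: 35.5
finger_force: 30.0
t 47.0 now [447.8  83.7 110.4] yaw 95.8 | spin 0.1 txyz mm now-axes (np.float64(-0.1), np.float64(-1.4), np.float64(85.4)) after-spin (np.float64(-0.1), np.float64(-1.4), np.float64(85.4))
```

```bash
python3 -m creep '[{"hand":0.2,"tx":0,"ty":-0.001,"tz":0.025,"spin":0},{"hand":0.2,"tx":0,"ty":0,"tz":0.03,"spin":0},{"hand":0.2,"tx":0,"ty":0,"tz":0.02,"spin":0},{"hand":0.2,"tx":0,"ty":0,"tz":0.008,"spin":0},{"hand":0.2,"tx":0,"ty":0,"tz":0,"spin":0}]'
python3 -m creep '[{"hand":0.2,"tx":0,"ty":0,"tz":0,"spin":0},{"hand":0.2,"tx":0,"ty":0,"tz":0,"spin":0}]'
```

```text
time: 47.62
tool_pos: [445.7, 83.6, 26.8]
tcp_rot: [-3.141, -0.0, 1.671]
contact_force: [-0.1, -0.2, -1.7]
grip_width: 36.3
finger_force: 30.0
time: 47.88
tool_pos: [446.0, 83.5, 27.7]
tcp_rot: [3.14, 0.0, 1.67]
contact_force: [-0.7, -0.1, -2.0]
grip_width: 35.7
finger_force: 30.0
```

```bash
python3 -m creep '[{"hand":0.2,"tx":0,"ty":0,"tz":0.004,"spin":0},{"hand":0.2,"tx":0,"ty":0,"tz":0,"spin":0},{"hand":0.2,"tx":0,"ty":0,"tz":0,"spin":0}]'
python3 -m creep '[{"hand":0.2,"tx":0,"ty":0,"tz":0.002,"spin":0},{"hand":0.2,"tx":0,"ty":0,"tz":0,"spin":0},{"hand":0.2,"tx":0,"ty":0,"tz":0,"spin":0}]'
```

```text
time: 48.25
tool_pos: [445.4, 83.5, 22.9]
tcp_rot: [-3.142, 0.0, 1.67]
contact_force: [1.0, 0.2, -2.3]
grip_width: 35.9
finger_force: 30.0
time: 48.62
tool_pos: [445.6, 83.5, 21.0]
tcp_rot: [3.141, 0.0, 1.67]
contact_force: [1.2, -1.1, -0.2]
grip_width: 35.8
finger_force: 30.0
```

```bash
python3 -m creep '[{"hand":0.6,"tx":0,"ty":0,"tz":0,"spin":0},{"hand":0.6,"tx":0,"ty":0,"tz":0,"spin":0},{"hand":0.6,"tx":0,"ty":0,"tz":0,"spin":0},{"hand":0.6,"tx":0,"ty":0,"tz":0,"spin":0}]'
python3 -m creep '[{"hand":0.6,"tx":0,"ty":0,"tz":-0.02,"spin":0},{"hand":0.6,"tx":0,"ty":0,"tz":-0.04,"spin":0},{"hand":0.6,"tx":0,"ty":0,"tz":-0.05,"spin":0},{"hand":0.6,"tx":0,"ty":0,"tz":-0.05,"spin":0},{"hand":0.6,"tx":0,"ty":0,"tz":-0.05,"spin":0}]'
python3 -m creep '[{"hand":0,"tx":0,"ty":0,"tz":0,"spin":0},{"hand":0,"tx":0,"ty":0,"tz":0,"spin":0}]'
python3 - <<'E'
from h import *
go(490.1,434.3,110,97.5)
c=cap('wrist','w12')
# numeric: mat (cork) mask margins left/right of scanner, per row
hsv=cv2.cvtColor(c['color'],cv2.COLOR_RGB2HSV); cork=(hsv[:,:,1]>90)&(hsv[:,:,0]<25)
for v in range(70,280,20):
    u=np.where(cork[v,200:360])[0]+200
    if len(u)>3:
        g=np.diff(u); i=g.argmax(); print(v,u[0],u[i],u[i+1],u[-1])
E
```

```text
time: 49.12
tool_pos: [445.4, 83.5, 21.0]
tcp_rot: [3.141, 0.0, 1.67]
contact_force: [-0.6, 0.6, -0.6]
grip_width: 54.9
finger_force: 0.0
time: 49.75
tool_pos: [445.1, 83.5, 232.7]
tcp_rot: [3.141, 0.0, 1.67]
contact_force: [-0.4, -0.6, 0.4]
grip_width: 55.0
finger_force: 0.0
time: 50.0
tool_pos: [444.9, 83.5, 230.3]
tcp_rot: [-3.141, -0.0, 1.67]
contact_force: [-0.6, 0.2, -0.5]
grip_width: 39.7
finger_force: 0.0
t 50.0 now [444.9  83.5 230.3] yaw 95.7 | spin -1.8 txyz mm now-axes (np.float64(344.6), np.float64(79.8), np.float64(120.3)) after-spin (np.float64(341.9), np.float64(90.6), np.float64(120.3))
90 246 275 283 314
110 246 261 296 314
130 200 209 247 313
150 247 262 295 313
170 248 262 296 312
190 248 263 295 311
210 249 261 297 311
230 250 259 299 310
250 251 261 299 310
```

The cork margins either side of the scanner are equal (16/18, 14/15 and 9/11 px), so it's central and parallel. Now the standby key.

```bash
python3 -m creep '[{"hand":0,"tx":0.035,"ty":0.01,"tz":0,"spin":-1.8},{"hand":0,"tx":0.045,"ty":0.011,"tz":0,"spin":0},{"hand":0,"tx":0.045,"ty":0.011,"tz":0,"spin":0},{"hand":0,"tx":0.045,"ty":0.011,"tz":0,"spin":0},{"hand":0,"tx":0.045,"ty":0.012,"tz":0,"spin":0}]'
python3 -m creep '[{"hand":0,"tx":0.045,"ty":0.012,"tz":0,"spin":0},{"hand":0,"tx":0.045,"ty":0.012,"tz":0.02,"spin":0},{"hand":0,"tx":0.037,"ty":0.012,"tz":0.04,"spin":0},{"hand":0,"tx":0,"ty":0,"tz":0.04,"spin":0},{"hand":0,"tx":0,"ty":0,"tz":0.015,"spin":0}]'
python3 -m creep '[{"hand":0,"tx":0,"ty":0,"tz":0,"spin":0},{"hand":0,"tx":0,"ty":0,"tz":0,"spin":0}]'
python3 - <<'E'
from h import *
go(490.1,434.3,84,97.5)
E
```

```text
time: 50.68
tool_pos: [472.4, 304.8, 228.8]
tcp_rot: [-3.138, 0.001, 1.702]
contact_force: [0.6, 0.5, 1.1]
grip_width: 0.4
finger_force: 0.0
time: 51.3
tool_pos: [490.0, 433.1, 110.9]
tcp_rot: [-3.134, 0.004, 1.702]
contact_force: [-0.6, -0.7, 0.1]
grip_width: 0.2
finger_force: 0.0
time: 51.55
tool_pos: [493.1, 434.3, 117.7]
tcp_rot: [3.139, -0.001, 1.701]
contact_force: [-0.0, 0.5, 0.8]
grip_width: 0.2
finger_force: 0.0
t 51.5 now [493.1 434.3 117.7] yaw 97.5 | spin -0.0 txyz mm now-axes (np.float64(0.3), np.float64(-3.0), np.float64(33.7)) after-spin (np.float64(0.3), np.float64(-3.0), np.float64(33.7))
```

```bash
python3 -m creep '[{"hand":0,"tx":0,"ty":-0.002,"tz":0.01,"spin":0},{"hand":0,"tx":0,"ty":0,"tz":0.01,"spin":0},{"hand":0,"tx":0,"ty":0,"tz":0.01,"spin":0},{"hand":0,"tx":0,"ty":0,"tz":0.003,"spin":0},{"hand":0,"tx":0,"ty":0,"tz":0,"spin":0}]'
python3 -m creep '[{"hand":0,"tx":0,"ty":0,"tz":0.003,"spin":0},{"hand":0,"tx":0,"ty":0,"tz":0,"spin":0}]'
python3 -m creep '[{"hand":0,"tx":0,"ty":0,"tz":0.002,"spin":0},{"hand":0,"tx":0,"ty":0,"tz":0,"spin":0}]'
python3 -m creep '[{"hand":0,"tx":0,"ty":0,"tz":0.001,"spin":0},{"hand":0,"tx":0,"ty":0,"tz":0,"spin":0}]'
```

```text
time: 52.18
tool_pos: [490.2, 433.9, 82.8]
tcp_rot: [-3.142, 0.0, 1.702]
contact_force: [-0.2, -1.3, 3.4]
grip_width: 0.7
finger_force: 1.2
time: 52.42
tool_pos: [490.2, 433.9, 80.3]
tcp_rot: [3.141, 0.0, 1.702]
contact_force: [-0.6, -0.8, 4.3]
grip_width: -0.0
finger_force: 2.1
time: 52.68
tool_pos: [490.3, 434.0, 80.1]
tcp_rot: [3.14, -0.0, 1.702]
contact_force: [-4.6, -3.2, 15.3]
grip_width: 0.3
finger_force: 7.4
time: 52.92
tool_pos: [490.3, 434.0, 80.0]
tcp_rot: [3.14, -0.0, 1.702]
contact_force: [-5.3, -5.2, 20.1]
grip_width: 0.3
finger_force: 9.9
```

The key is at its stop. I retract and take the final check picture.

```bash
python3 -m creep '[{"hand":0,"tx":0,"ty":0,"tz":-0.03,"spin":0},{"hand":0,"tx":0,"ty":0,"tz":-0.05,"spin":0},{"hand":0,"tx":0,"ty":-0.03,"tz":-0.05,"spin":0},{"hand":0,"tx":0,"ty":-0.04,"tz":-0.05,"spin":0},{"hand":0,"tx":0,"ty":-0.04,"tz":0,"spin":0}]'
python3 -m creep '[{"hand":0,"tx":0,"ty":0,"tz":0,"spin":0},{"hand":0,"tx":0,"ty":0,"tz":0,"spin":0}]'
python3 - <<'E'
from h import *
cap('scene','sF'); cap('side','dF')
a=cv2.imread('pics/sF.png')[110:365,165:435]; a=cv2.resize(a,(470,444),interpolation=cv2.INTER_CUBIC)
t=cv2.imread('pics/sF.png')[255:345,325:435]; t=cv2.resize(t,(330,270),interpolation=cv2.INTER_CUBIC)
m=cv2.imread('pics/dF.png')[195:290,250:350]; m=cv2.resize(m,(330,314),interpolation=cv2.INTER_CUBIC)
o=np.zeros((590,800,3),np.uint8); o[:444,:470]=a;o[:270,470:]=t;o[272:586,470:]=m; cv2.imwrite('pics/fin.png',o)
E
```

```text
time: 53.55
tool_pos: [382.3, 420.8, 259.8]
tcp_rot: [3.135, -0.005, 1.701]
contact_force: [0.4, 0.8, -0.1]
grip_width: 0.4
finger_force: 0.0
time: 53.8
tool_pos: [382.4, 419.8, 255.4]
tcp_rot: [3.141, 0.0, 1.702]
contact_force: [0.9, -0.0, 0.3]
grip_width: 0.4
finger_force: 0.0
```

View pics/fin.png

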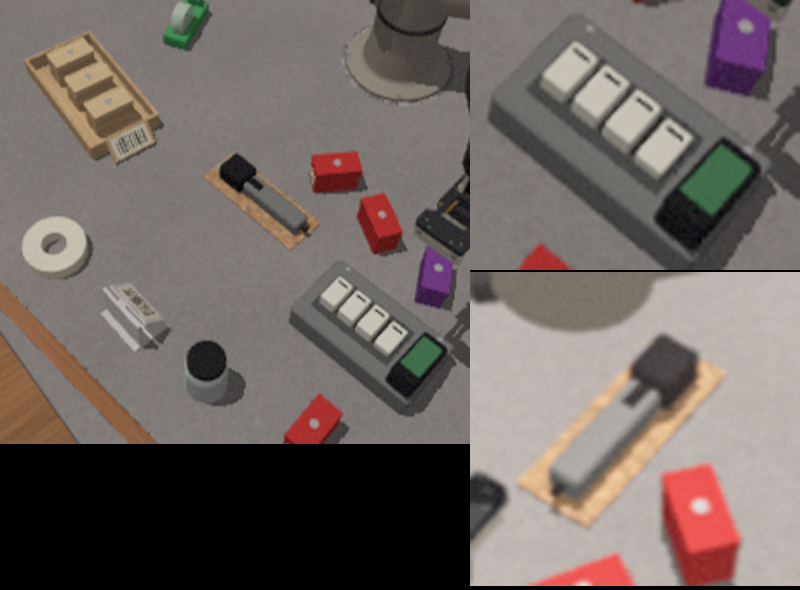

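Three boxes stand in the tray at (90,80). The scanner lies central on its mat at (262,200). Standby, at (662,148), is lower again as at the start, and the bystanders haven't moved. Handing in.

```bash
python3 -c "
from plant import close_job
print(close_job())"
```

```text
the job is handed in; nothing more can be done
None
```

I handed the job in at about 54 s with every step done in the order asked, but got no verdict back, and whether the two scans registered rests on my own camera measurements.

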